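Turn the sampler carousel to its empty hook and hang the sample carrier on it

TASK

Turn the sample carousel by its crank knob until the empty hook bracket stands over the pointer on the stand's foot and let it stop there; only then take the loose sample carrier from the bench and hang it, by its two side pins, fully down in the notches of that bracket, and let go. The bracket can sit anywhere along its slide, so feel for its upturned tips with the pins before lowering, gently; keep the carrier upright and leave the bottles and the beaker alone.

Things in the scene. Friction and masses are not known exactly. Their poses are not given: they have to be found in the camera images.
- stand: fixed carousel stand on the bench: white round foot, 210 mm diameter and 26 mm high, with a dark column. Origin: centre of the foot's underside, on the turning axis. A 22 mm wide, 10 mm high aluminium tongue with a pointed end (the pointer) sticks out of the foot along the stand's -x axis, to 190 mm from the axis.
- load_mark (a point): point straight above the pointer, 94 mm from the turning axis, 146 mm above the bench: where the point empty_hook must be brought.
- carousel: turning aluminium disc, 124 mm diameter, with five steel hook brackets at 72 degrees. Origin on the axis at bench level, z up, +x radially out along the one EMPTY bracket. The other four carry built-in carriers that do not come off (stem tops 206 mm high, edges up to 146 mm from the axis). Turns either way, no stops, stays where left; friction 0.25 N m, about 5 N at the knob.
- crank_knob (a point): black upright round crank knob, 20 mm diameter, 208 to 252 mm above the bench, 55 mm from the axis, opposite the empty bracket (carousel -x), above all else there. It spins freely on its own pin, so hold it with a fixed hand orientation and lead it round the axis. This point: on its axis, 234 mm high; its orientation means nothing.
- empty_hook (a point): point midway between the empty bracket's bars, at the seated height of the pin axis (146 mm above the bench), 94 mm from the axis, over the lands, NOT at the notches: these lie 5 to 37 mm further out along x, not measured, different each time. Axes as the carousel's. Pins lowered over this point to 13 to 17 mm above its height pass just over the lands and meet the tips when slid outwards.
- carrier: loose sample carrier, 0.11 to 0.23 kg, standing: grey box 40 x 40 x 52 mm, 43 mm white lid (top 57 mm up), white square stem 20 x 20 mm up to 106 mm, to hold it by. Origin: centre of the underside, z up. Two steel pins, 8 mm diameter, along +y and -y, 46 mm up, reach 34 mm from the middle. A half turn is the same. Never tip beyond 35 degrees; pins and bracket may press at most 20 N.
- carrier_pins (a point): middle of the carrier's pin axis, 46 mm above its underside; axes as the carrier's.
- bottle_tall: bystander: white closed bottle, 54 mm diameter, 130 mm tall; origin centre of its underside.
- bottle_small: bystander: small white jar, 44 mm diameter, 85 mm tall; origin centre of its underside.
- beaker: bystander: glass beaker, 70 mm diameter, 90 mm tall; origin centre of its underside.
- bracket_root (a point): foot of the empty bracket on the disc's edge, 62 mm from the axis, 152 mm high. Bracket: two bars along carousel x, 8 mm thick, 46 mm free between (centres y = +-27 mm). Each, from inside out: flat land (top 152 mm high), notch 11 mm long (floor 142 mm), upturned tip 8 mm long (top 166 mm), its inner face the notch's outer wall. A stiff slide: shifts along x only above 12 N.
Mind the look-alikes: they are no part of the job. Leave any black look-alike of the carrier alone.

How it is judged:
By the outcome, as a careful person would: the job done as asked, in the order asked, and still so for the second after the job is handed in, with the robot touching nothing.
It also fails if it takes over 72 s, if anything falls off the work surface, if the arm or the gripper's body presses on something with over 40 N, if the wrist force passes 120 N, or if a joint passes its speed limit or range.

ROBOT

A 6-joint arm with a two-finger parallel gripper is mounted at the origin on the work surface. World frame = base frame: x ahead of the robot, y to its left, z up, the work surface at z = 0. Lengths are in m, angles in rad, forces in N, time in s.
With the tool pointing down it reaches from about 0.35 to 0.925 m from the base axis. Payload 6.4 kg.
Tool frame: the origin (TCP) lies at the very end of the fingers, on their centre line; the grasp point (between the pads) lies 19 mm behind it (arm.grasp_offset is the distance from the TCP to the grasp point, in m); z points along the fingers, y is the direction in which the jaws open and shut (so a half turn about z gives the same grasp; the last joint's range is limited). The gripper opens to 94 mm and grips with 3 to 60 N. Pads are 16 mm wide; open, the fingers measure 119 mm over their backs; the gripper's body (75 mm by 177 mm) begins 78 mm behind the grasp point.
Start: joints at [1.041, 0.245, 1.558, -0, 1.339, -0.174], TCP at [0.226, 0.609, 0.205] pointing down, gripper open.
Joint ranges: [-3.13, 3.13], [-1.02, 2.26], [0.13, 2.54], [-0.95, 4.09], [0.21, 2.88], [-2.74, 2.74]. Speed limits (rad/s): [2.57, 2.57, 3.14, 3.14, 3.14, 3.14].

INTERFACE

Orientations are given as a rotation vector (axis times angle).
In Python, from station import arm, snapshot, get_calibration, job, search_frame gives the robot as it stands.
- The arm moves only by the tool servo_tool, never from a script. Its argument "commands" is a list of rows, each an object with "delta_rot": the turn, a rotation vector about the world's x, y, z in degrees, a list of three; "xyz": the shift along the world's x, y, z in cm, a list of three; "hand": the finger opening in cm, from 0 to 9.4. In form: [{"delta_rot": [ax, ay, az], "xyz": [tx, ty, tz], "hand": hand}, ...]. A call has 1 to 20 rows; each row shifts and turns the pose as measured when the row begins; what a row does not reach is not made up. A row lasts 1/10 s, in which the tool goes at most 50 mm and 8.59 degrees, less where a joint would pass 70% of its speed; a pose out of reach is approached as far as the arm can. A call is refused whole if a number of a shift passes 5 or a number of a turn 8.59, either way. A call with a gripper value outside its range is refused whole. The fingers move at their own pace and stop on an object; "squeeze" is the grip in N (left out, the last holds). Time passes only in rows, so rows that do not move let the fingers close. It gives the time, the measured TCP pose, the force and the opening at its end, in the units of the state.
- arm.get_obs(): the state, without advancing time (a new reading comes with each control period).
- snapshot(name): name is "scene" or "top"; returns the picture (384x512x3 uint8, blue, green, red); there is no depth.
- get_calibration(name): a dict with "fx", "fy", "cx", "cy" (pixels), "dist" ([k1, k2, p1, p2, k3] as OpenCV has them; the pictures are not rectified), "R" (3x3) and "t" (3): a world point X has camera coordinates R X + t. Camera axes: x right, y down, z forward; pixel columns grow to the right and rows downward; lengths in m; the calibration is good to about 2 mm. A picture is of the moment at which its call begins. get_calibration takes no time and is no camera call.
- job.hand_in(): hands the job in, once; it reports no verdict.
Trained networks look in the newest picture that a camera, given by its name, has taken for a name from the list of things; names that differ only in an ending like _2 or _b are one class to them, and where a whole thing is asked for, a point or a joint stands for the part that bears it (a point fixed in the world has none). Each returns a list of dicts, best first, with "p" (0 to 1); they miss things now and then, are a little off and sometimes report something else, mostly with a low value. They report only what shows in the picture. A call takes as long as a camera call. They do not tell look-alikes from the thing itself.
- search_frame(camera, thing): "rect" ([left, top, right, bottom] in pixels, round what is visible of it).
The state is a dict: "time": time; "joints": joint angles; "qd": joint speeds; "joint_torque": joint torques, N m; "eef_pos": TCP position; "eef_rot": TCP orientation; "force": force on the tool from outside, world axes, zero at the start; "torque": the same for the moment, N m; "opening": opening from 0.0 (shut) to 1.0 (fully open).
Only numpy, scipy, OpenCV 4.12 (cv2) and the standard library are available. Lean on these libraries where they do the work, as an engineer would, in place of code of your own. Each camera call takes 0.05 s, during which the arm holds its last target. There are 200 camera calls.

## Working session

There is one attempt and no reset: what is moved stays moved. The work goes in short steps, Python scripts to look and compute and a tool call to move; the robot and the scene stay as the last step left them, time stands still between calls to the robot, and variables do not carry over. Pictures are saved under pics/ and viewed, about 8 in all and at most 12, crops included, and the job is handed in when it is done.

Besides the shell and the picture viewer there is one more tool, called after "Emit:" in YAML: its name, and indented under it one key for each argument. servo_tool: Moves the arm, as the interface text tells. Its arguments: {"type":"object","properties":{"commands":{"type":"array"},"squeeze":{"type":"number"}},"required":["commands"]}

```bash
mkdir -p pics; cat > h.py <<'E'
import numpy as np, cv2
from station import arm, snapshot, get_calibration, job, search_frame
def ray(cam,uv):
    c=get_calibration(cam);K=np.array([[c['fx'],0,c['cx']],[0,c['fy'],c['cy']],[0,0,1]])
    p=cv2.undistortPoints(np.array([[uv]],float),K,np.array(c['dist'],float))[0,0]
    R=np.array(c['R']);t=np.array(c['t']);return -R.T@t,R.T@np.array([p[0],p[1],1])
def at_z(cam,uv,z):
    o,d=ray(cam,uv);return (o+d*(z-o[2])/d[2])
def proj(cam,X):
    c=get_calibration(cam);K=np.array([[c['fx'],0,c['cx']],[0,c['fy'],c['cy']],[0,0,1]])
    r=cv2.Rodrigues(np.array(c['R'],float))[0]
    return cv2.projectPoints(np.array([X],float).reshape(-1,1,3),r,np.array(c['t'],float),K,np.array(c['dist'],float))[0].reshape(-1,2)
E
python3 - <<'E'
from h import *
np.set_printoptions(precision=3,suppress=True)
a=snapshot('scene');b=snapshot('top');cv2.imwrite('pics/s0.png',cv2.resize(a,None,fx=1.5,fy=1.5));cv2.imwrite('pics/t0.png',cv2.resize(b,None,fx=1.5,fy=1.5))
for n in ['top','scene']:
    print(n,ray(n,(256,192)))
    for th in ['stand','carousel','crank_knob','carrier','bracket_root','bottle_tall','bottle_small','beaker']:
        print(th,[(np.round(r['rect'],1).tolist(),round(r['p'],2)) for r in search_frame(n,th)][:4])
print(arm.get_obs())
E
```

```text
top (array([ 0.432, -0.004,  1.472]), array([ 0.088, -0.015, -0.996]))
stand [([204.8, 119.1, 302.2, 240.6], 0.57)]
carousel [([202.1, 117.6, 304.0, 219.7], 0.94)]
crank_knob [([204.6, 117.2, 305.9, 239.4], 0.43)]
carrier [([151.7, 215.8, 171.9, 235.1], 0.68), ([123.0, 250.4, 140.9, 267.5], 0.57), ([118.8, 215.0, 135.9, 232.9], 0.51)]
bracket_root [([202.6, 118.9, 303.7, 219.4], 0.84)]
bottle_tall []
bottle_small [([351.5, 142.0, 370.9, 159.4], 0.53)]
beaker [([121.7, 139.6, 147.6, 162.3], 0.59)]
scene (array([ 1.205, -0.479,  1.347]), array([-0.452,  0.333, -0.827]))
stand []
carousel [([213.9, 161.9, 309.2, 260.5], 0.56)]
crank_knob [([241.8, 195.5, 251.4, 209.9], 0.68)]
carrier [([313.4, 128.9, 325.8, 156.3], 0.73), ([292.0, 141.0, 305.3, 170.3], 0.63)]
bracket_root [([215.6, 164.0, 309.4, 261.7], 0.9)]
bottle_tall [([140.7, 222.4, 161.4, 252.4], 0.71)]
bottle_small [([173.0, 293.2, 192.0, 319.5], 0.87)]
beaker [([349.4, 173.2, 373.9, 203.4], 0.59)]
{'time': 0.9, 'joints': array([ 1.041,  0.245,  1.558, -0.   ,  1.339, -0.174]), 'qd': array([-0.002,  0.001, -0.   ,  0.001,  0.   ,  0.   ]), 'joint_torque': array([  0.001, -41.583, -31.488,   0.069,   0.029,  -0.   ]), 'eef_pos': array([0.226, 0.609, 0.205]), 'eef_rot': array([0.556, 3.092, 0.   ]), 'force': array([ 0.222, -0.654, -0.094]), 'torque': array([-0.023,  0.026, -0.018]), 'opening': 1.0025547367012573}
```

View pics/s0.png

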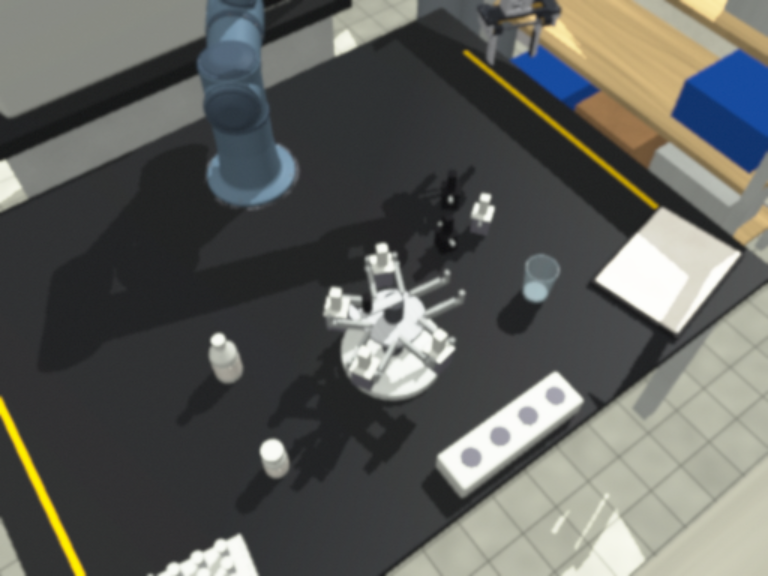

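View pics/t0.png

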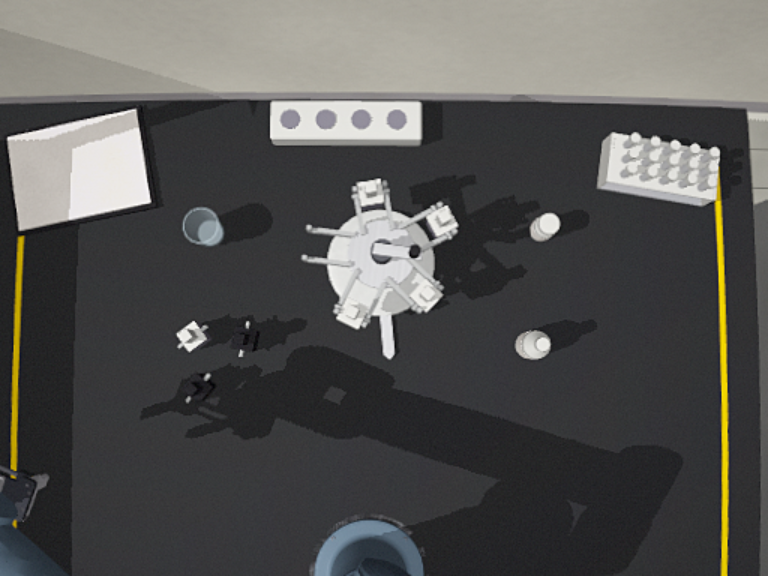

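The top view shows the carousel centred near (380,260)/1.5. Its empty bracket points left (+y), the pointer points down (-x, about (388,345)/1.5), and the knob is at (414,252)/1.5. The white carrier is at (192,336)/1.5, with two black look-alikes to its right and below it.

```bash
python3 - <<'E'
from h import *
b=snapshot('top')
c=cv2.resize(b[110:250,190:320],None,fx=5,fy=5,interpolation=cv2.INTER_CUBIC)[:600]
d=cv2.resize(b[205:275,110:180],None,fx=5,fy=5,interpolation=cv2.INTER_CUBIC)
c[:350,:0]=0
cv2.imwrite('pics/t1.png',cv2.resize(b[112:242,195:305],None,fx=4.6,fy=4.6,interpolation=cv2.INTER_CUBIC))
cv2.imwrite('pics/t2.png',cv2.resize(b[205:265,110:180],None,fx=9,fy=9,interpolation=cv2.INTER_CUBIC))
E
```

```text
(no output)
```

View pics/t1.png

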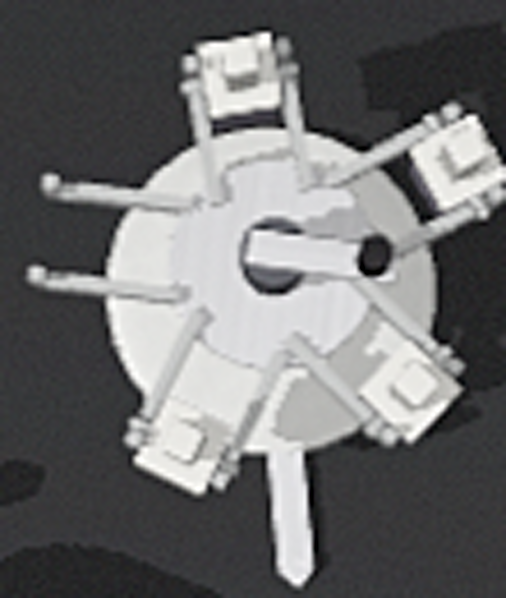

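View pics/t2.png

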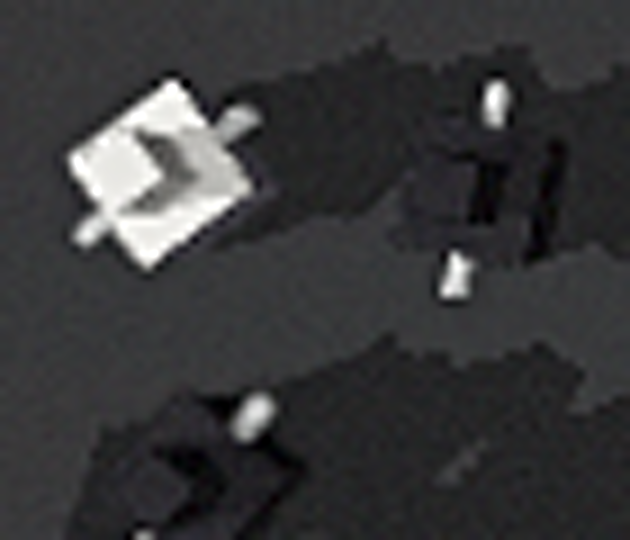

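```bash
python3 - <<'E'
from h import *
np.set_printoptions(precision=4,suppress=True)
p1=lambda x,y:(195+(x+.5)/4.6-.5,112+(y+.5)/4.6-.5)
p2=lambda x,y:(110+(x+.5)/9-.5,205+(y+.5)/9-.5)
T=lambda uv,z:at_z('top',uv,z)[:2]
pts=[T(p1(*q),.026) for q in [(105,291),(437,291),(271,128),(271,455)]]
C=np.array([(pts[2][0]+pts[3][0])/2,(pts[0][1]+pts[1][1])/2]);print('foot',pts,C)
tip=T(p1(297,588),.010);v=tip-C;print('tip',tip,np.hypot(*v),np.degrees(np.arctan2(v[1],v[0])))
k=T(p1(376,256),.252);w=C-k;print('knob',k,np.hypot(*w),'bracket dir',np.degrees(np.arctan2(w[1],w[0])))
t1,t2=T(p1(47,186),.166),T(p1(34,275),.166);m=(t1+t2)/2-C;print('tips',t1,t2,np.hypot(*m),np.degrees(np.arctan2(m[1],m[0])),np.hypot(*(t1-t2)))
L=[T(p2(*q),.057) for q in [(175,78),(252,188),(150,272),(67,158)]];print('lid',np.mean(L,0),[np.hypot(*(L[i]-L[i-1])) for i in range(4)])
a,b=T(p2(258,113),.046),T(p2(75,239),.046);print('pins',(a+b)/2,np.hypot(*(a-b)),np.degrees(np.arctan2(*(a-b)[::-1])))
for i in range(4):
  e=L[i]-L[i-1];print(np.degrees(np.arctan2(e[1],e[0])))
# scene check
print('proj scene knob,carrier stem top',proj('scene',[[*k,.252],[*np.mean(L,0),.106],[*C,.152]]))
for th in ['bottle_tall','bottle_small','beaker']:
  pass
from scipy.spatial.transform import Rotation as R
print(R.from_rotvec(arm.get_obs()['eef_rot']).as_matrix())
E
```

```text
foot [array([0.6087, 0.088 ]), array([ 0.6099, -0.1241]), array([ 0.7149, -0.0175]), array([ 0.5045, -0.0185])] [ 0.6097 -0.018 ]
tip [ 0.4203 -0.0357] 0.1902515393887078 -174.67970888544423
knob [ 0.6009 -0.0723] 0.055006226322727746 bracket dir 80.75462292312626
tips [0.6527 0.1136] [0.6006 0.1203] 0.13604788038350385 82.84851005018466 0.052492881538838625
lid [0.4621 0.3435] [np.float64(0.04305811203197587), np.float64(0.04328409014345742), np.float64(0.04217377061168771), np.float64(0.04547584537198937)]
pins [0.4617 0.3444] 0.07166811292919914 -55.08360978995749
-53.09650280564537
-143.62135393411575
129.88051110118562
37.589870678894556
proj scene knob,carrier stem top [[244.2502 196.7078]
 [323.1465 131.2953]
 [262.1817 208.8852]]
[[-0.9374  0.3483 -0.    ]
 [ 0.3483  0.9374 -0.    ]
 [ 0.     -0.     -1.    ]]
```

Emit:
servo_tool:
  commands:
    - {"delta_rot":[0,0,0],"xyz":[0,0,5],"hand":6}
    - {"delta_rot":[0,0,0],"xyz":[0,0,5],"hand":6}
    - {"delta_rot":[0,0,0],"xyz":[2.1,-3.8,0],"hand":6}
    - {"delta_rot":[0,0,0],"xyz":[2.1,-3.8,0],"hand":6}
    - {"delta_rot":[0,0,0],"xyz":[2.1,-3.8,0],"hand":6}
    - {"delta_rot":[0,0,0],"xyz":[2.1,-3.8,0],"hand":6}
    - {"delta_rot":[0,0,0],"xyz":[2.1,-3.8,0],"hand":6}
    - {"delta_rot":[0,0,0],"xyz":[2.1,-3.8,0],"hand":6}
    - {"delta_rot":[0,0,0],"xyz":[2.1,-3.8,0],"hand":6}
    - {"delta_rot":[0,0,0],"xyz":[2.1,-3.8,0],"hand":6}
    - {"delta_rot":[0,0,0],"xyz":[2.1,-3.8,0],"hand":6}
    - {"delta_rot":[0,0,0],"xyz":[2.1,-3.8,0],"hand":6}
    - {"delta_rot":[0,0,0],"xyz":[2.1,-3.8,0],"hand":6}
    - {"delta_rot":[0,0,0],"xyz":[2.1,-3.8,0],"hand":6}
    - {"delta_rot":[0,0,0],"xyz":[2.1,-3.8,0],"hand":6}
    - {"delta_rot":[0,0,0],"xyz":[2.1,-3.8,0],"hand":6}
    - {"delta_rot":[0,0,0],"xyz":[0,0,0],"hand":6}

```text
time: 2.65
eef_pos: [0.5265, 0.0544, 0.3115]
eef_rot: [0.548, 3.084, 0.005]
force: [0.3, -0.0, -0.2]
opening: 0.638
```

Emit:
servo_tool:
  commands:
    - {"delta_rot":[0,0,0],"xyz":[1.9,-3.2,0],"hand":6}
    - {"delta_rot":[0,0,0],"xyz":[1.9,-3.2,0],"hand":6}
    - {"delta_rot":[0,0,0],"xyz":[1.8,-3.1,0],"hand":6}
    - {"delta_rot":[0,0,0],"xyz":[1.8,-3.1,0],"hand":6}
    - {"delta_rot":[0,0,0],"xyz":[0,0,0],"hand":6}
    - {"delta_rot":[0,0,0],"xyz":[0,0,0],"hand":6}

```text
time: 3.25
eef_pos: [0.6019, -0.0733, 0.3118]
eef_rot: [0.545, 3.085, 0.009]
force: [-0.0, -0.2, -0.3]
opening: 0.641
```

Emit:
servo_tool:
  commands:
    - {"delta_rot":[0,0,0],"xyz":[0,0,-3],"hand":6}
    - {"delta_rot":[0,0,0],"xyz":[0,0,-3],"hand":6}
    - {"delta_rot":[0,0,0],"xyz":[0,0,-2],"hand":6}
    - {"delta_rot":[0,0,0],"xyz":[0,0,-1.5],"hand":6}
    - {"delta_rot":[0,0,0],"xyz":[0,0,0],"hand":6}
    - {"delta_rot":[0,0,0],"xyz":[0,0,0],"hand":1.6}
    - {"delta_rot":[0,0,0],"xyz":[0,0,0],"hand":1.6}
    - {"delta_rot":[0,0,0],"xyz":[0,0,0],"hand":1.6}
    - {"delta_rot":[0,0,0],"xyz":[0,0,0],"hand":1.6}
    - {"delta_rot":[0,0,0],"xyz":[0,0,0],"hand":1.6}
    - {"delta_rot":[0,0,0],"xyz":[0,0,0],"hand":1.6}
  squeeze: 25

```text
time: 4.35
eef_pos: [0.5986, -0.0733, 0.2196]
eef_rot: [0.534, 3.083, -0.02]
force: [0.5, 0.3, -1.4]
opening: 0.207
```

Emit:
servo_tool:
  commands:
    - {"delta_rot":[0,0,0],"xyz":[0.5,-0.05,0],"hand":1.6}
    - {"delta_rot":[0,0,0],"xyz":[0.96,0.08,0],"hand":1.6}
    - {"delta_rot":[0,0,0],"xyz":[0.93,0.25,0],"hand":1.6}
    - {"delta_rot":[0,0,0],"xyz":[0.87,0.41,0],"hand":1.6}
    - {"delta_rot":[0,0,0],"xyz":[0,0,0],"hand":1.6}

```text
time: 4.85
eef_pos: [0.6279, -0.069, 0.2197]
eef_rot: [0.543, 3.093, -0.025]
force: [6.4, 3.9, -4.5]
opening: 0.21
```

Emit:
servo_tool:
  commands:
    - {"delta_rot":[0,0,0],"xyz":[0.88,0.4,0],"hand":1.6}
    - {"delta_rot":[0,0,0],"xyz":[0.8,0.55,0],"hand":1.6}
    - {"delta_rot":[0,0,0],"xyz":[0.68,0.68,0],"hand":1.6}
    - {"delta_rot":[0,0,0],"xyz":[0.55,0.79,0],"hand":1.6}
    - {"delta_rot":[0,0,0],"xyz":[0,0,0],"hand":1.6}

```text
time: 5.35
eef_pos: [0.6536, -0.0453, 0.2198]
eef_rot: [-0.544, -3.081, 0.031]
force: [2.6, 6.3, -1.8]
opening: 0.214
```

Emit:
servo_tool:
  commands:
    - {"delta_rot":[0,0,0],"xyz":[0.43,1.0,0],"hand":1.6}
    - {"delta_rot":[0,0,0],"xyz":[0.22,1.07,0],"hand":1.6}
    - {"delta_rot":[0,0,0],"xyz":[0.01,0.9,0],"hand":1.6}
    - {"delta_rot":[0,0,0],"xyz":[0,0,0],"hand":1.6}
    - {"delta_rot":[0,0,0],"xyz":[0,0,0],"hand":1.6}

```text
time: 5.85
eef_pos: [0.6605, -0.0189, 0.2199]
eef_rot: [-0.546, -3.083, 0.045]
force: [-0.4, -4.1, -2.6]
opening: 0.208
```

```bash
python3 - <<'E'
from h import *
b=snapshot('top');s=snapshot('scene')
cv2.imwrite('pics/t3.png',cv2.resize(b[112:242,195:305],None,fx=4.6,fy=4.6,interpolation=cv2.INTER_CUBIC))
E
```

```text
(no output)
```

View pics/t3.png

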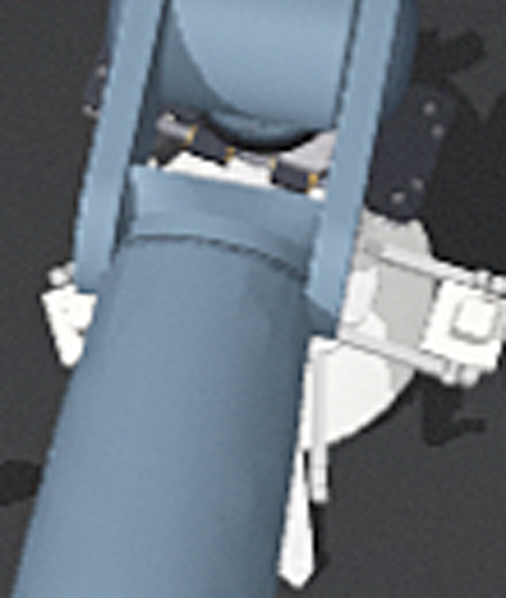

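The arm hides much of the carousel; one bar of the empty bracket shows just right of the pointer at (318,490). About 5° of turn remains.

Emit:
servo_tool:
  commands:
    - {"delta_rot":[0,0,0],"xyz":[0,0.5,0],"hand":1.6}
    - {"delta_rot":[0,0,0],"xyz":[0,0,0],"hand":1.6}
    - {"delta_rot":[0,0,0],"xyz":[0,0,0],"hand":1.6}

```text
time: 6.25
eef_pos: [0.6604, -0.0155, 0.2199]
eef_rot: [-0.549, -3.082, 0.047]
force: [0.5, -1.3, -2.2]
opening: 0.211
```

Emit:
servo_tool:
  commands:
    - {"delta_rot":[0,0,0],"xyz":[-0.01,0.25,0],"hand":1.6}
    - {"delta_rot":[0,0,0],"xyz":[0,0,0],"hand":1.6}
    - {"delta_rot":[0,0,0],"xyz":[0,0,0],"hand":1.6}

```text
time: 6.55
eef_pos: [0.6603, -0.0145, 0.2198]
eef_rot: [-0.551, -3.083, 0.051]
force: [-0.8, -0.2, -2.5]
opening: 0.204
```

Emit:
servo_tool:
  commands:
    - {"delta_rot":[0,0,0],"xyz":[0,0,0],"hand":5}
    - {"delta_rot":[0,0,0],"xyz":[0,0,0],"hand":5}
    - {"delta_rot":[0,0,0],"xyz":[0,0,0],"hand":5}
    - {"delta_rot":[0,0,0],"xyz":[0,0,4],"hand":5}
    - {"delta_rot":[0,0,0],"xyz":[0,0,4],"hand":5}
    - {"delta_rot":[0,0,0],"xyz":[0,0,2],"hand":5}
    - {"delta_rot":[0,0,-3.7],"xyz":[-2.2,4,0],"hand":5}
    - {"delta_rot":[0,0,-3.7],"xyz":[-2.2,4,0],"hand":5}
    - {"delta_rot":[0,0,-3.7],"xyz":[-2.2,4,0],"hand":5}
    - {"delta_rot":[0,0,-3.7],"xyz":[-2.2,4,0],"hand":5}
    - {"delta_rot":[0,0,-3.7],"xyz":[-2.2,4,0],"hand":5}
    - {"delta_rot":[0,0,-3.7],"xyz":[-2.2,4,0],"hand":5}
    - {"delta_rot":[0,0,-3.7],"xyz":[-2.2,4,0],"hand":5}
    - {"delta_rot":[0,0,-3.7],"xyz":[-2.2,4,0],"hand":5}
    - {"delta_rot":[0,0,-3.7],"xyz":[-2.2,4,0],"hand":5}
    - {"delta_rot":[0,0,0],"xyz":[0,0,0],"hand":5}
    - {"delta_rot":[0,0,0],"xyz":[0,0,0],"hand":5}

```text
time: 8.25
eef_pos: [0.453, 0.3545, 0.3312]
eef_rot: [-1.447, -2.778, 0.05]
force: [0.3, -0.3, -0.5]
opening: 0.532
```

```bash
python3 - <<'E'
from h import *
from scipy.spatial.transform import Rotation as R
np.set_printoptions(precision=4,suppress=True)
b=snapshot('top')
cv2.imwrite('pics/t4.png',cv2.resize(b[112:242,195:305],None,fx=4.6,fy=4.6,interpolation=cv2.INTER_CUBIC))
M=R.from_rotvec(arm.get_obs()['eef_rot']).as_matrix();print(M, np.degrees(np.arctan2(M[1,1],M[0,1])))
E
```

```text
[[-0.5729  0.8193 -0.0226]
 [ 0.8196  0.5725 -0.0236]
 [-0.0064 -0.032  -0.9995]] 34.94258498904298
```

View pics/t4.png

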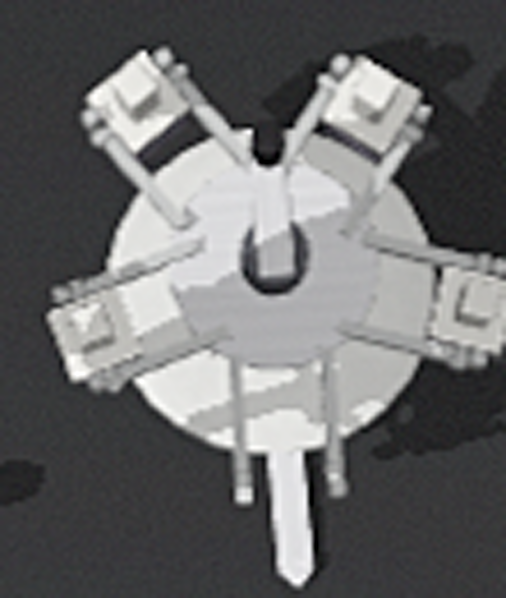

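```bash
python3 - <<'E'
from h import *
np.set_printoptions(precision=4,suppress=True)
p1=lambda x,y:(195+(x+.5)/4.6-.5,112+(y+.5)/4.6-.5)
T=lambda uv,z:at_z('top',uv,z)[:2]
C=np.array([.6097,-.018])
deg=lambda v:np.degrees(np.arctan2(v[1],v[0]))%360
a,b=T(p1(244,494),.166),T(p1(338,486),.166)
m=(a+b)/2
print('tips',a,b,np.hypot(*(a-b)),m,np.hypot(*(m-C)),deg(m-C),'normal',deg(a-b)+90)
k=T(p1(267,146),.252);print('knob',k,np.hypot(*(k-C)),deg(C-k))
c,d=T(p1(236,362),.152),T(p1(328,352),.152);n=(c+d)/2;print('root',n,np.hypot(*(n-C)),deg(n-C),'bars',deg(a-c),deg(b-d))
# pointer by edges near foot & near tip (z=.010)
e=(T(p1(288,455),.01)); f=T(p1(297,588),.01);print('ptr',deg(f-C),deg(f-e), deg(e-C))
# opposite carriers symmetric check: stem tops
for q in [(138,98),(372,98),(97,326),(475,306)]:
  s=T(p1(*q),.206);print(s,np.hypot(*(s-C)),deg(s-C))
E
```

```text
tips [ 0.475  -0.0017] [ 0.4799 -0.0555] 0.054029074023568 [ 0.4774 -0.0286] 0.13270086333602565 184.57851029185352 normal 185.1632321436632
knob [ 0.6607 -0.0132] 0.05123894222668416 185.3963610143563
root [ 0.5552 -0.0233] 0.05477310479404976 185.56392301589057 bars 183.7926410084074 183.9778730598964
ptr 185.33120229574385 184.116899502748 186.3177229702717
[0.6964 0.0594] 0.11623391421401318 41.73284833997987
[ 0.6973 -0.0727] 0.1032488591637558 328.0183741347088
[0.5669 0.0809] 0.10773991937866095 113.39390536764911
[ 0.5794 -0.1304] 0.11640861700994938 254.92407201233294
```

Emit:
servo_tool:
  commands:
    - {"delta_rot":[1.35,-1.3,1.8],"xyz":[0.9,-1.05,0],"hand":5}
    - {"delta_rot":[0,0,0],"xyz":[0,0,-4],"hand":5}
    - {"delta_rot":[0,0,0],"xyz":[0,0,-4],"hand":5}
    - {"delta_rot":[0,0,0],"xyz":[0,0,-4],"hand":5}
    - {"delta_rot":[0,0,0],"xyz":[0,0,-2],"hand":5}
    - {"delta_rot":[0,0,0],"xyz":[0,0,0],"hand":5}
    - {"delta_rot":[0,0,0],"xyz":[0,0,0],"hand":5}

```text
time: 9.0
eef_pos: [0.4695, 0.3343, 0.1903]
eef_rot: [1.418, 2.794, 0.007]
force: [-0.1, 0.1, 0.3]
opening: 0.531
```

```bash
python3 - <<'E'
from h import *
from scipy.spatial.transform import Rotation as R
np.set_printoptions(precision=4,suppress=True)
o=arm.get_obs();M=R.from_rotvec(o['eef_rot']).as_matrix();print(o['eef_pos'],M[:,2], np.degrees(np.arctan2(M[1,1],M[0,1])))
E
```

```text
[0.4695 0.3343 0.1903] [ 0.0091  0.0006 -1.    ] 36.173790174615725
```

Emit:
servo_tool:
  commands:
    - {"delta_rot":[0,0.5,0.4],"xyz":[-0.75,0.97,-3],"hand":5}
    - {"delta_rot":[0,0,0],"xyz":[0,0,-2],"hand":5}
    - {"delta_rot":[0,0,0],"xyz":[0,0,0],"hand":5}
    - {"delta_rot":[0,0,0],"xyz":[0,0,0],"hand":5}

```text
time: 9.4
eef_pos: [0.4683, 0.3442, 0.1477]
eef_rot: [1.413, 2.796, 0.017]
force: [-0.4, 0.1, -0.2]
opening: 0.531
```

Emit:
servo_tool:
  commands:
    - {"delta_rot":[0,0,0],"xyz":[-0.6,0,-2.5],"hand":5}
    - {"delta_rot":[0,0,0],"xyz":[0,0,-2.5],"hand":5}
    - {"delta_rot":[0,0,0],"xyz":[0,0,-1.5],"hand":5}
    - {"delta_rot":[0,0,0],"xyz":[0,0,0],"hand":5}
    - {"delta_rot":[0,0,0],"xyz":[0,0,0],"hand":5}

```text
time: 9.9
eef_pos: [0.4697, 0.3465, 0.0923]
eef_rot: [1.409, 2.785, 0.04]
force: [-0.2, 0.2, -0.5]
opening: 0.535
```

```bash
cat > st.py <<'E'
from h import *
from scipy.spatial.transform import Rotation as R
np.set_printoptions(precision=4,suppress=True)
o=arm.get_obs();M=R.from_rotvec(o['eef_rot']).as_matrix();print(o['eef_pos'],'z',M[:,2],'fix deg',np.degrees([-M[1,2],M[0,2]]),'jaw', np.degrees(np.arctan2(M[1,1],M[0,1])),'F',o['force'],'op',o['opening']*94,o['time'])
E
python3 st.py
```

```text
[0.4697 0.3465 0.0923] z [ 0.0293  0.0135 -0.9995] fix deg [-0.7753  1.6816] jaw 36.32881288694004 F [-0.2309  0.2053 -0.5376] op 50.28515499104616 9.9
```

Emit:
servo_tool:
  commands:
    - {"delta_rot":[-0.8,1.7,0],"xyz":[-0.75,-0.25,0],"hand":5}
    - {"delta_rot":[0,0,0],"xyz":[0,0,0],"hand":5}
    - {"delta_rot":[0,0.2,0],"xyz":[0,0,-1.0],"hand":5}
    - {"delta_rot":[0,0,0],"xyz":[0,0,0],"hand":5}

```text
time: 10.3
eef_pos: [0.4655, 0.3454, 0.0868]
eef_rot: [1.418, 2.802, 0.007]
force: [-0.3, 0.2, 0.6]
opening: 0.533
```

```bash
python3 st.py
```

```text
[0.4655 0.3454 0.0868] z [ 0.0036  0.0032 -1.    ] fix deg [-0.1823  0.2045] jaw 36.31448992187889 F [-0.347   0.2237  0.576 ] op 50.08838922363819 10.3
```

Emit:
servo_tool:
  commands:
    - {"delta_rot":[0,0.2,0],"xyz":[-0.3,-0.1,-1.2],"hand":5}
    - {"delta_rot":[0,0,0],"xyz":[0,0,0],"hand":5}
    - {"delta_rot":[-0.2,0.2,0],"xyz":[-0.1,0,-0.3],"hand":5}
    - {"delta_rot":[0,0,0],"xyz":[0,0,0],"hand":5}

```text
time: 10.7
eef_pos: [0.461, 0.3442, 0.07]
eef_rot: [-1.417, -2.8, 0.004]
force: [0.9, -0.2, 0.7]
opening: 0.532
```

```bash
python3 st.py
```

```text
[0.461  0.3442 0.07  ] z [-0.0044 -0.0008 -1.    ] fix deg [ 0.0463 -0.2512] jaw 36.31062769415243 F [ 0.8848 -0.2329  0.655 ] op 50.00254772655315 10.7
```

Emit:
servo_tool:
  commands:
    - {"delta_rot":[0,-0.2,0],"xyz":[0.05,0,0.2],"hand":4}
    - {"delta_rot":[0,0,0],"xyz":[0,0,0],"hand":3}
    - {"delta_rot":[0,0,0],"xyz":[0,0,0],"hand":2.4}
    - {"delta_rot":[0,0,0],"xyz":[0,0,0],"hand":1.5}
    - {"delta_rot":[0,0,0],"xyz":[0,0,0],"hand":1.5}
    - {"delta_rot":[0,0,0],"xyz":[0,0,0],"hand":1.5}
    - {"delta_rot":[0,0,0],"xyz":[0,0,0],"hand":1.5}
    - {"delta_rot":[0,0,0],"xyz":[0,0,0],"hand":1.5}
  squeeze: 35

```text
time: 11.5
eef_pos: [0.4618, 0.3444, 0.0726]
eef_rot: [1.418, 2.803, -0.001]
force: [-1.1, 0.4, -0.7]
opening: 0.213
```

```bash
python3 st.py
```

```text
[0.4618 0.3444 0.0726] z [ 0.0001 -0.0004 -1.    ] fix deg [0.0239 0.0057] jaw 36.31548356067137 F [-1.0923  0.3971 -0.6906] op 20.019269552698447 11.5
```

Emit:
servo_tool:
  commands:
    - {"delta_rot":[0,0,0],"xyz":[0,0,3],"hand":1.5}
    - {"delta_rot":[0,0,0],"xyz":[0,0,4],"hand":1.5}
    - {"delta_rot":[0,0,0],"xyz":[0,0,4],"hand":1.5}
    - {"delta_rot":[0,0,0],"xyz":[0,0,4],"hand":1.5}
    - {"delta_rot":[0,0,0],"xyz":[0,0,3],"hand":1.5}
    - {"delta_rot":[0,0,0],"xyz":[0,0,0],"hand":1.5}
    - {"delta_rot":[0,0,-2.6],"xyz":[0.4,-2.5,0],"hand":1.5}
    - {"delta_rot":[0,0,-2.6],"xyz":[0.4,-3,0],"hand":1.5}
    - {"delta_rot":[0,0,-2.6],"xyz":[0.4,-3,0],"hand":1.5}
    - {"delta_rot":[0,0,-2.6],"xyz":[0.4,-3,0],"hand":1.5}
    - {"delta_rot":[0,0,-2.6],"xyz":[0.4,-3,0],"hand":1.5}
    - {"delta_rot":[0,0,-2.6],"xyz":[0.4,-3,0],"hand":1.5}
    - {"delta_rot":[0,0,0],"xyz":[0,0,0],"hand":1.5}
    - {"delta_rot":[0,0,0],"xyz":[0,0,0],"hand":1.5}

```text
time: 12.9
eef_pos: [0.4748, 0.1602, 0.2376]
eef_rot: [-1.785, -2.558, 0.032]
force: [-0.4, 0.5, -1.1]
opening: 0.211
```

```bash
python3 st.py
```

```text
[0.4748 0.1602 0.2376] z [-0.0296 -0.0042 -0.9996] fix deg [ 0.2427 -1.6969] jaw 20.194060172979242 F [-0.3952  0.523  -1.0579] op 19.80967287895711 12.9
```

Emit:
servo_tool:
  commands:
    - {"delta_rot":[0.1,-0.8,-2.2],"xyz":[0,-2.6,0],"hand":1.5}
    - {"delta_rot":[0.1,-0.8,-2.2],"xyz":[0,-2.6,0],"hand":1.5}
    - {"delta_rot":[0,0,-2.2],"xyz":[0,-2.6,0],"hand":1.5}
    - {"delta_rot":[0,0,-2.2],"xyz":[0,-2.6,0],"hand":1.5}
    - {"delta_rot":[0,0,-2.2],"xyz":[0,-2.6,0],"hand":1.5}
    - {"delta_rot":[0,0,-2.2],"xyz":[0,-2.6,0],"hand":1.5}
    - {"delta_rot":[0,0,-1],"xyz":[0,-1.8,0],"hand":1.5}
    - {"delta_rot":[0,0,0],"xyz":[0,0,0],"hand":1.5}
    - {"delta_rot":[0,0,0],"xyz":[0,0,0],"hand":1.5}

```text
time: 13.8
eef_pos: [0.4703, -0.0089, 0.2273]
eef_rot: [-2.083, -2.327, 0.002]
force: [0.5, 0.5, -1.4]
opening: 0.207
```

```bash
python3 st.py
```

```text
[ 0.4703 -0.0089  0.2273] z [-0.0144  0.0113 -0.9998] fix deg [-0.6464 -0.8235] jaw 6.351738266281393 F [ 0.4933  0.474  -1.4372] op 19.44046159847791 13.8
```

Emit:
servo_tool:
  commands:
    - {"delta_rot":[-0.6,-0.8,-1.6],"xyz":[0,-1.7,0.5],"hand":1.5}
    - {"delta_rot":[0,0,0],"xyz":[2,0,0],"hand":1.5}
    - {"delta_rot":[0,0,0],"xyz":[2,0,0],"hand":1.5}
    - {"delta_rot":[0,0,0],"xyz":[0,0,0],"hand":1.5}
    - {"delta_rot":[0,0,0],"xyz":[0,0,0],"hand":1.5}

```text
time: 14.3
eef_pos: [0.5099, -0.0183, 0.2289]
eef_rot: [-2.111, -2.316, -0.002]
force: [0.1, 0.6, -2.1]
opening: 0.212
```

```bash
python3 st.py; python3 - <<'E'
from h import *
s=snapshot('scene');u,v=proj('scene',[[.50,-.03,.16]])[0].astype(int);print(u,v)
cv2.imwrite('pics/s5.png',cv2.resize(s[v-50:v+50,u-65:u+65],None,fx=6,fy=6,interpolation=cv2.INTER_CUBIC))
E
```

```text
[ 0.5099 -0.0183  0.2289] z [-0.0052  0.0063 -1.    ] fix deg [-0.3621 -0.2952] jaw 5.303223417088132 F [ 0.0743  0.6189 -2.0528] op 19.95412188618506 14.3
236 183
```

View pics/s5.png

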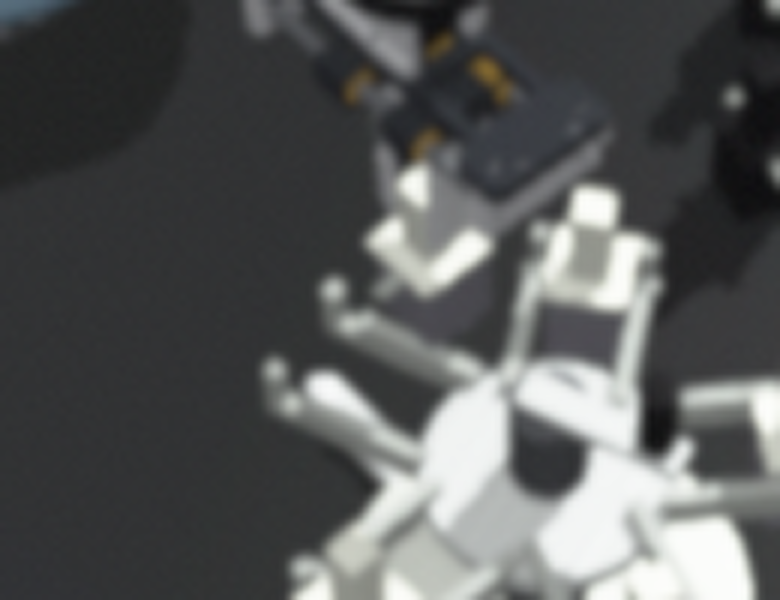

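```bash
python3 - <<'E'
from h import *
np.set_printoptions(precision=1,suppress=True)
a=np.radians(5.3);x=np.array([np.cos(a),np.sin(a),0]);y=np.array([-np.sin(a),np.cos(a),0])
O=np.array([.5099,-.0183,.1563]);h=.0215
P=[O+sx*h*x+sy*h*y+[0,0,.057] for sx,sy in[(1,1),(1,-1),(-1,-1),(-1,1)]]+[O-.034*y+[0,0,.046]]
C=np.array([.6097,-.018,0]);b=np.radians(184.6);u=np.array([np.cos(b),np.sin(b),0]);w=np.array([-u[1],u[0],0])
P+=[C+.1327*u+s*.027*w+[0,0,.166] for s in(1,-1)]
px=proj('scene',P);print((px-[236-65,183-50])*6+2.5)
E
```

```text
[[489.2 248. ]
 [420.  297. ]
 [361.2 241.5]
 [430.1 193.7]
 [370.9 296.9]
 [328.9 298. ]
 [414.2 239.9]]
```

The scene view shows the carrier in the gripper near (430,260). The empty bracket's tips are at (333,290) and (275,370), so they are no longer over the pointer at about (350,400). I carried the box too low, and it pushed a tip and turned the carousel. I'll set the carrier back on the bench, re-align the carousel, then take the carrier again.

Emit:
servo_tool:
  commands:
    - {"delta_rot":[0,0,0],"xyz":[0,0,3],"hand":1.5}
    - {"delta_rot":[0,0,0],"xyz":[0,0,3],"hand":1.5}
    - {"delta_rot":[0,0,0],"xyz":[-2,2.5,1],"hand":1.5}
    - {"delta_rot":[0,0,0],"xyz":[-2,2.5,0],"hand":1.5}
    - {"delta_rot":[0,0,0],"xyz":[-2,2.5,0],"hand":1.5}
    - {"delta_rot":[0,0,0],"xyz":[-2,2.5,0],"hand":1.5}
    - {"delta_rot":[0,0,0],"xyz":[-1,2.5,0],"hand":1.5}
    - {"delta_rot":[0,0,0],"xyz":[0,2.5,0],"hand":1.5}
    - {"delta_rot":[0,0,0],"xyz":[0,2,0],"hand":1.5}
    - {"delta_rot":[0,0,0],"xyz":[0,0,0],"hand":1.5}
    - {"delta_rot":[0,0,0],"xyz":[0,0,0],"hand":1.5}

```text
time: 15.45
eef_pos: [0.4064, 0.1604, 0.2994]
eef_rot: [-2.103, -2.32, -0.001]
force: [0.3, -0.4, -1.4]
opening: 0.21
```

```bash
python3 st.py; python3 - <<'E'
from h import *
b=snapshot('top')
cv2.imwrite('pics/t6.png',cv2.resize(b[112:252,150:305],None,fx=4.2,fy=4.2,interpolation=cv2.INTER_CUBIC))
E
```

```text
[0.4064 0.1604 0.2994] z [-0.0068  0.0071 -1.    ] fix deg [-0.4039 -0.3923] jaw 5.610631675811384 F [ 0.3214 -0.4243 -1.367 ] op 19.727500339756602 15.45
```

View pics/t6.png

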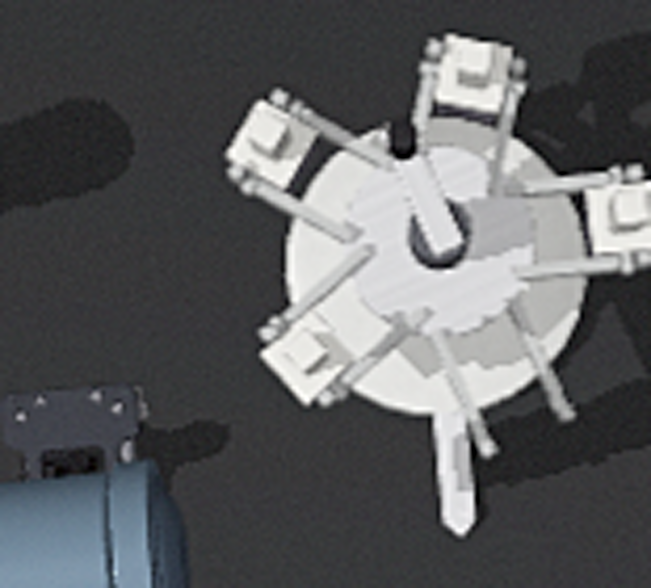

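The carousel is now about 25° past the pointer, with tips at (487,450) and (567,412) and the knob at (402,142). Next I set the carrier down.

Emit:
servo_tool:
  commands:
    - {"delta_rot":[-0.4,-0.4,0],"xyz":[0.5,0,-4],"hand":1.5}
    - {"delta_rot":[0,0,0],"xyz":[0,0,-4],"hand":1.5}
    - {"delta_rot":[0,0,0],"xyz":[0,0,-4],"hand":1.5}
    - {"delta_rot":[0,0,0],"xyz":[0,0,-4],"hand":1.5}
    - {"delta_rot":[0,0,0],"xyz":[0,0,-2],"hand":1.5}
    - {"delta_rot":[0,0,0],"xyz":[0,0,0],"hand":1.5}
    - {"delta_rot":[0,0,0],"xyz":[0,0,0],"hand":1.5}

```text
time: 16.2
eef_pos: [0.4121, 0.1542, 0.1161]
eef_rot: [2.117, 2.314, 0.006]
force: [-0.3, 0.4, -0.8]
opening: 0.209
```

```bash
python3 st.py; python3 - <<'E'
from h import *
np.set_printoptions(precision=4,suppress=True)
p1=lambda x,y:(150+(x+.5)/4.2-.5,112+(y+.5)/4.2-.5)
T=lambda uv,z:at_z('top',uv,z)[:2]
C=np.array([.6097,-.018]);deg=lambda v:np.degrees(np.arctan2(v[1],v[0]))%360
a,b=T(p1(488,452),.166),T(p1(568,414),.166);m=(a+b)/2
print(a,b,m,np.hypot(*(m-C)),deg(m-C),deg(a-b)+90)
k=T(p1(402,142),.252);print(k,np.hypot(*(k-C)),deg(C-k))
E
```

```text
[0.4121 0.1542 0.1161] z [ 0.0067 -0.0011 -1.    ] fix deg [0.0648 0.3812] jaw 5.080468813485506 F [-0.3167  0.4487 -0.8122] op 19.661724257914905 16.2
[ 0.4746 -0.0495] [ 0.4987 -0.0997] [ 0.4867 -0.0746] 0.1354347318198414 204.71411459112292 205.64193778909737
[0.6553 0.005 ] 0.051120989503484246 206.79178855499427
```

Emit:
servo_tool:
  commands:
    - {"delta_rot":[0,0.4,0],"xyz":[0,0,-3],"hand":1.5}
    - {"delta_rot":[0,0,0],"xyz":[0,0,0],"hand":1.5}
    - {"delta_rot":[0,0,0],"xyz":[0,0,-0.4],"hand":1.5}
    - {"delta_rot":[0,0,0],"xyz":[0,0,0],"hand":1.5}

```text
time: 16.6
eef_pos: [0.4178, 0.1537, 0.0888]
eef_rot: [2.117, 2.309, 0.012]
force: [-0.9, -0.1, -1.3]
opening: 0.209
```

```bash
python3 st.py
```

```text
[0.4178 0.1537 0.0888] z [ 0.0119 -0.0001 -0.9999] fix deg [0.0083 0.6824] jaw 4.982773756127401 F [-0.8892 -0.0793 -1.3139] op 19.68980625856842 16.6
```

Emit:
servo_tool:
  commands:
    - {"delta_rot":[0,0.7,0],"xyz":[0,0,-1],"hand":1.5}
    - {"delta_rot":[0,0,0],"xyz":[0,0,0],"hand":1.5}
    - {"delta_rot":[0,0,0],"xyz":[0,0,-0.3],"hand":1.5}
    - {"delta_rot":[0,0,0],"xyz":[0,0,0],"hand":1.5}

```text
time: 17.0
eef_pos: [0.4204, 0.154, 0.0781]
eef_rot: [2.12, 2.314, 0.006]
force: [0.5, 0.2, -1.3]
opening: 0.208
```

```bash
python3 st.py
```

```text
[0.4204 0.154  0.0781] z [ 0.0048  0.0004 -1.    ] fix deg [-0.025   0.2776] jaw 5.000377469593075 F [ 0.5137  0.2298 -1.2842] op 19.54283984586057 17.0
```

Emit:
servo_tool:
  commands:
    - {"delta_rot":[0,0.3,0],"xyz":[0,0,-0.3],"hand":1.5}
    - {"delta_rot":[0,0,0],"xyz":[0,0,0],"hand":1.5}
    - {"delta_rot":[0,0,0],"xyz":[0,0,0],"hand":1.5}

```text
time: 17.3
eef_pos: [0.4204, 0.1541, 0.0749]
eef_rot: [-2.122, -2.316, 0.0]
force: [-0.2, -0.7, -1.2]
opening: 0.209
```

```bash
python3 st.py
```

```text
[0.4204 0.1541 0.0749] z [-0.0008  0.0004 -1.    ] fix deg [-0.0249 -0.045 ] jaw 5.011932642866683 F [-0.2205 -0.7299 -1.1935] op 19.622220283534727 17.3
```

Emit:
servo_tool:
  commands:
    - {"delta_rot":[0,0,0],"xyz":[0,0,-0.2],"hand":1.5}
    - {"delta_rot":[0,0,0],"xyz":[0,0,0],"hand":1.5}
    - {"delta_rot":[0,0,0],"xyz":[0,0,0],"hand":1.5}

```text
time: 17.6
eef_pos: [0.4209, 0.1542, 0.0735]
eef_rot: [-2.122, -2.316, -0.001]
force: [0.6, -0.5, -1.7]
opening: 0.209
```

```bash
python3 st.py
```

```text
[0.4209 0.1542 0.0735] z [ 0.0001  0.0006 -1.    ] fix deg [-0.0322  0.0073] jaw 5.015431735630782 F [ 0.6097 -0.5109 -1.7499] op 19.6773341531706 17.6
```

Emit:
servo_tool:
  commands:
    - {"delta_rot":[0,0,0],"xyz":[0,0,-0.05],"hand":2.6}
    - {"delta_rot":[0,0,0],"xyz":[0,0,0],"hand":4}
    - {"delta_rot":[0,0,0],"xyz":[0,0,0],"hand":5}
    - {"delta_rot":[0,0,0],"xyz":[0,0,0],"hand":5}
    - {"delta_rot":[0,0,0],"xyz":[0,0,3],"hand":5}
    - {"delta_rot":[0,0,0],"xyz":[0,0,4],"hand":5}
    - {"delta_rot":[0,0,0],"xyz":[0,0,4.5],"hand":5}
    - {"delta_rot":[0,0,0],"xyz":[0,0,4.5],"hand":5}
    - {"delta_rot":[0,0,0],"xyz":[0,0,4.5],"hand":5}
    - {"delta_rot":[0,0,0],"xyz":[0,0,4],"hand":5}
    - {"delta_rot":[0,0,0],"xyz":[0,0,0],"hand":5}
    - {"delta_rot":[0,0,0],"xyz":[3,-1.9,0],"hand":5}
    - {"delta_rot":[0,0,0],"xyz":[3,-1.9,0],"hand":5}
    - {"delta_rot":[0,0,0],"xyz":[3,-1.9,0],"hand":5}
    - {"delta_rot":[0,0,0],"xyz":[3,-1.9,0],"hand":5}
    - {"delta_rot":[0,0,0],"xyz":[3,-1.9,0],"hand":5}
    - {"delta_rot":[0,0,0],"xyz":[3,-1.9,0],"hand":5}
    - {"delta_rot":[0,0,0],"xyz":[3,-1.9,0],"hand":5}
    - {"delta_rot":[0,0,0],"xyz":[0,0,0],"hand":5}
    - {"delta_rot":[0,0,0],"xyz":[0,0,0],"hand":5}

```text
time: 19.6
eef_pos: [0.6326, 0.0153, 0.3196]
eef_rot: [-2.115, -2.313, 0.003]
force: [0.2, 1.3, 0.7]
opening: 0.53
```

```bash
python3 st.py
```

```text
[0.6326 0.0153 0.3196] z [-0.0066  0.003  -1.    ] fix deg [-0.1725 -0.3778] jaw 5.115211713934121 F [0.1728 1.3396 0.7481] op 49.83595050751186 19.6
```

Emit:
servo_tool:
  commands:
    - {"delta_rot":[0,-0.4,0],"xyz":[2.5,-1,0],"hand":5}
    - {"delta_rot":[0,0,0],"xyz":[0,0,0],"hand":5}
    - {"delta_rot":[0,0,0],"xyz":[0,0,-3],"hand":5}
    - {"delta_rot":[0,0,0],"xyz":[0,0,-2],"hand":5}
    - {"delta_rot":[0,0,0],"xyz":[0,0,0],"hand":5}

```text
time: 20.1
eef_pos: [0.6536, 0.0094, 0.2682]
eef_rot: [-2.113, -2.32, -0.004]
force: [0.2, -0.3, -0.2]
opening: 0.532
```

```bash
python3 st.py
```

```text
[0.6536 0.0094 0.2682] z [-0.0011  0.0041 -1.    ] fix deg [-0.2332 -0.0618] jaw 5.339981078919222 F [ 0.1898 -0.3275 -0.193 ] op 50.030359441679 20.1
```

Emit:
servo_tool:
  commands:
    - {"delta_rot":[-0.2,0,0],"xyz":[0.4,-0.4,0],"hand":5}
    - {"delta_rot":[0,0,0],"xyz":[0,0,-2.5],"hand":5}
    - {"delta_rot":[0,0,0],"xyz":[0,0,-1.5],"hand":5}
    - {"delta_rot":[0,0,0],"xyz":[0,0,-0.5],"hand":5}
    - {"delta_rot":[0,0,0],"xyz":[0,0,0],"hand":5}
    - {"delta_rot":[0,0,0],"xyz":[0,0,0],"hand":1.6}
    - {"delta_rot":[0,0,0],"xyz":[0,0,0],"hand":1.6}
    - {"delta_rot":[0,0,0],"xyz":[0,0,0],"hand":1.6}
    - {"delta_rot":[0,0,0],"xyz":[0,0,0],"hand":1.6}
    - {"delta_rot":[0,0,0],"xyz":[0,0,0],"hand":1.6}
    - {"delta_rot":[0,0,0],"xyz":[0,0,0],"hand":1.6}
  squeeze: 25

```text
time: 21.2
eef_pos: [0.6596, 0.0063, 0.2322]
eef_rot: [2.106, 2.318, 0.009]
force: [-0.9, 0.4, -0.8]
opening: 0.21
```

```bash
python3 st.py
```

```text
[0.6596 0.0063 0.2322] z [ 0.011  -0.0021 -0.9999] fix deg [0.1217 0.6313] jaw 5.475627563398583 F [-0.9431  0.3657 -0.7521] op 19.775871404656378 21.2
```

Emit:
servo_tool:
  commands:
    - {"delta_rot":[0,0,0],"xyz":[0.2,-0.45,0],"hand":1.6}
    - {"delta_rot":[0,0,0],"xyz":[0.14,-0.47,0],"hand":1.6}
    - {"delta_rot":[0,0,0],"xyz":[0.1,-0.47,0],"hand":1.6}
    - {"delta_rot":[0,0,0],"xyz":[0.06,-0.47,0],"hand":1.6}
    - {"delta_rot":[0,0,0],"xyz":[0,0,0],"hand":1.6}
    - {"delta_rot":[0,0,0],"xyz":[0,0,0],"hand":1.6}

```text
time: 21.8
eef_pos: [0.6639, -0.0077, 0.2323]
eef_rot: [-2.11, -2.327, -0.019]
force: [-1.7, 2.7, 0.4]
opening: 0.203
```

```bash
python3 st.py
```

```text
[ 0.6639 -0.0077  0.2323] z [ 0.0081  0.009  -0.9999] fix deg [-0.5166  0.4654] jaw 5.599106836448549 F [-1.6847  2.6569  0.3663] op 19.11211705808932 21.8
```

Emit:
servo_tool:
  commands:
    - {"delta_rot":[0,0,0],"xyz":[0.05,-0.5,0],"hand":1.6}
    - {"delta_rot":[0,0,0],"xyz":[0,0,0],"hand":1.6}
    - {"delta_rot":[0,0,0],"xyz":[0,-0.15,0],"hand":1.6}
    - {"delta_rot":[0,0,0],"xyz":[0,0,0],"hand":1.6}
    - {"delta_rot":[0,0,0],"xyz":[0,0,0],"hand":1.6}

```text
time: 22.3
eef_pos: [0.6645, -0.0126, 0.2323]
eef_rot: [-2.108, -2.326, -0.024]
force: [-1.2, 1.3, 0.2]
opening: 0.206
```

```bash
python3 st.py
```

```text
[ 0.6645 -0.0126  0.2323] z [ 0.0084  0.0128 -0.9999] fix deg [-0.7359  0.4821] jaw 5.633167784926277 F [-1.1773  1.2624  0.2066] op 19.327077129992425 22.3
```

Emit:
servo_tool:
  commands:
    - {"delta_rot":[0,0,0],"xyz":[0,0,0],"hand":5}
    - {"delta_rot":[0,0,0],"xyz":[0,0,0],"hand":5}
    - {"delta_rot":[0,0,0],"xyz":[0,0,0],"hand":5}
    - {"delta_rot":[0,0,0],"xyz":[0,0,4],"hand":5}
    - {"delta_rot":[0,0,0],"xyz":[0,0,4],"hand":5}
    - {"delta_rot":[0,0,0],"xyz":[-2.4,3.7,0],"hand":5}
    - {"delta_rot":[0,0,0],"xyz":[-2.4,3.7,0],"hand":5}
    - {"delta_rot":[0,0,0],"xyz":[-2.4,3.7,0],"hand":5}
    - {"delta_rot":[0,0,0],"xyz":[-2.4,3.7,0],"hand":5}
    - {"delta_rot":[0,0,0],"xyz":[-2.4,3.7,0],"hand":5}
    - {"delta_rot":[0,0,0],"xyz":[-2.4,3.7,0],"hand":5}
    - {"delta_rot":[0,0,0],"xyz":[-2.4,3.7,0],"hand":5}
    - {"delta_rot":[0,0,0],"xyz":[-2.4,3.7,0],"hand":5}
    - {"delta_rot":[0,0,0],"xyz":[-2.4,3.7,0],"hand":5}
    - {"delta_rot":[0,0,0],"xyz":[0,0,0],"hand":5}

```text
time: 23.8
eef_pos: [0.44, 0.327, 0.3167]
eef_rot: [2.115, 2.317, 0.031]
force: [0.3, -0.5, 0.2]
opening: 0.535
```

```bash
python3 st.py; python3 - <<'E'
from h import *
b=snapshot('top')
cv2.imwrite('pics/t7.png',cv2.resize(b[117:247,175:305],None,fx=4.6,fy=4.6,interpolation=cv2.INTER_CUBIC))
E
```

```text
[0.44   0.327  0.3167] z [ 0.0164  0.0115 -0.9998] fix deg [-0.6608  0.9379] jaw 5.231403474857332 F [ 0.2614 -0.4735  0.181 ] op 50.33370688395588 23.8
```

View pics/t7.png

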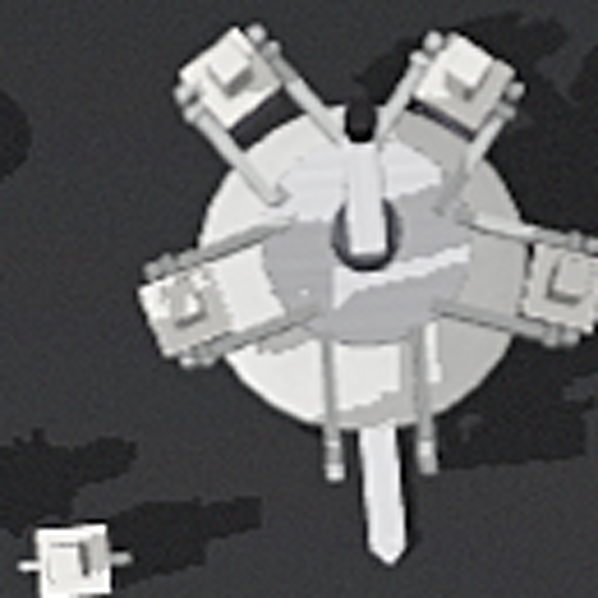

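```bash
python3 - <<'E'
from h import *
np.set_printoptions(precision=4,suppress=True)
p1=lambda x,y:(175+(x+.5)/4.6-.5,117+(y+.5)/4.6-.5)
T=lambda uv,z:at_z('top',uv,z)[:2]
C=np.array([.6097,-.018]);deg=lambda v:np.degrees(np.arctan2(v[1],v[0]))%360
a,b=T(p1(334,471),.166),T(p1(428,464),.166);m=(a+b)/2
print('tips',a,b,m,np.hypot(*(m-C)),deg(m-C),deg(a-b)+90)
c,d=T(p1(328,340),.152),T(p1(420,332),.152);n=(c+d)/2;print('bars',n,deg(a-c),deg(b-d),deg(n-C))
k=T(p1(359,120),.252);print('knob',k,np.hypot(*(k-C)),deg(C-k))
for q,o in zip([(232,70),(468,72),(185,306),(570,284)],[144,-144,72,-72]):
  s=T(p1(*q),.206);print('stem',deg(s-C)+o,np.hypot(*(s-C)))
f=T(p1(389,564),.01);print('ptr',f,deg(f-C))
e,g=T(p1(20,567),.046),T(p1(130,556),.046);print('pins',(e+g)/2,np.hypot(*(e-g)),deg(e-g)-90)
h=T(p1(73,562),.057);print('lid',h)
b=snapshot('top');cv2.imwrite('pics/t8.png',cv2.resize(b[225:255,170:215],None,fx=14,fy=14,interpolation=cv2.INTER_CUBIC))
E
```

```text
tips [ 0.475  -0.0005] [ 0.4793 -0.0544] [ 0.4771 -0.0274] 0.13290606371119726 184.07656898630813 184.5583175490953
bars [ 0.554  -0.0233] 182.96459993105967 183.18913898791374 185.452034988128
knob [ 0.6624 -0.0132] 0.05288438202881663 185.236727237912
stem 184.40165432869946 0.1176838892897073
stem 183.48007979628846 0.10592951486402409
stem 185.74529019385602 0.11044911202336634
stem 182.87762090197998 0.11817609781973254
ptr [ 0.4209 -0.0357] 185.34830172792948
pins [0.4215 0.1611] 0.06917618393758693 6.146692015896235
lid [0.4212 0.161 ]
```

View pics/t8.png

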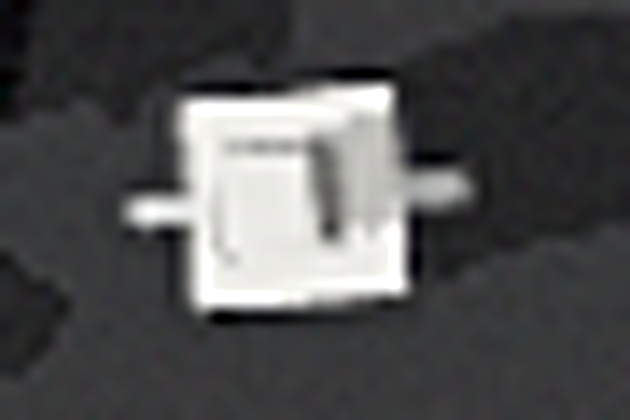

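The top view shows the bracket back over the pointer, with both tips straddling it and agreement within about 1°. The carrier is upright at (73,562), world (0.421,0.161). Now I take it again.

Emit:
servo_tool:
  commands:
    - {"delta_rot":[-0.7,0.9,0],"xyz":[-0.4,-3.5,0],"hand":5}
    - {"delta_rot":[0,0,0],"xyz":[-0.4,-3.5,-2],"hand":5}
    - {"delta_rot":[0,0,0],"xyz":[-0.4,-3.5,-3],"hand":5}
    - {"delta_rot":[0,0,0],"xyz":[-0.4,-3.5,-3],"hand":5}
    - {"delta_rot":[0,0,0],"xyz":[-0.3,-2,-3],"hand":5}
    - {"delta_rot":[0,0,0],"xyz":[0,0,-3],"hand":5}
    - {"delta_rot":[0,0,0],"xyz":[0,0,0],"hand":5}
    - {"delta_rot":[0,0,0],"xyz":[0,0,0],"hand":5}

```text
time: 24.7
eef_pos: [0.4279, 0.1486, 0.175]
eef_rot: [2.134, 2.293, 0.004]
force: [0.6, 0.2, 0.3]
opening: 0.532
```

```bash
python3 st.py
```

```text
[0.4279 0.1486 0.175 ] z [ 0.0085 -0.0043 -1.    ] fix deg [0.2446 0.4882] jaw 4.124410506761704 F [0.6224 0.2398 0.2912] op 50.04666170090374 24.7
```

Emit:
servo_tool:
  commands:
    - {"delta_rot":[0.2,0.5,0.9],"xyz":[-0.7,1.25,-2],"hand":5}
    - {"delta_rot":[0,0,0],"xyz":[0,0,-3],"hand":5}
    - {"delta_rot":[0,0,0],"xyz":[0,0,-2],"hand":5}
    - {"delta_rot":[0,0,0],"xyz":[0,0,0],"hand":5}
    - {"delta_rot":[0,0,0],"xyz":[0,0,0],"hand":5}

```text
time: 25.2
eef_pos: [0.4295, 0.1617, 0.1137]
eef_rot: [2.114, 2.308, 0.019]
force: [1.1, 0.6, 0.2]
opening: 0.53
```

```bash
python3 st.py
```

```text
[0.4295 0.1617 0.1137] z [ 0.0169  0.0009 -0.9999] fix deg [-0.0516  0.9669] jaw 5.014164092985146 F [1.1109 0.5657 0.2229] op 49.833215784068265 25.2
```

Emit:
servo_tool:
  commands:
    - {"delta_rot":[0,1,0],"xyz":[-0.8,0,0],"hand":5}
    - {"delta_rot":[0,0,0],"xyz":[0,0,0],"hand":5}
    - {"delta_rot":[0,0.3,0],"xyz":[-0.1,0,-1.5],"hand":5}
    - {"delta_rot":[0,0.3,0],"xyz":[-0.1,0,-1.5],"hand":5}
    - {"delta_rot":[0,0,0],"xyz":[0,0,0],"hand":5}
    - {"delta_rot":[0,0,0],"xyz":[0,0,0],"hand":5}

```text
time: 25.8
eef_pos: [0.422, 0.1621, 0.0862]
eef_rot: [-2.118, -2.313, 0.004]
force: [0.1, 0.2, 0.5]
opening: 0.531
```

```bash
python3 st.py
```

```text
[0.422  0.1621 0.0862] z [-0.0053  0.0017 -1.    ] fix deg [-0.0998 -0.3018] jaw 5.028680019145164 F [0.1494 0.1808 0.5161] op 49.91810278607912 25.8
```

Emit:
servo_tool:
  commands:
    - {"delta_rot":[0,-0.1,0],"xyz":[0,-0.1,-0.9],"hand":5}
    - {"delta_rot":[0,0,0],"xyz":[0,0,0],"hand":5}
    - {"delta_rot":[0,0,0],"xyz":[0,0,-0.2],"hand":5}
    - {"delta_rot":[0,0,0],"xyz":[0,0,0],"hand":5}

```text
time: 26.2
eef_pos: [0.4218, 0.161, 0.0739]
eef_rot: [-2.119, -2.314, 0.003]
force: [-0.5, 0.2, 0.2]
opening: 0.53
```

```bash
python3 st.py
```

```text
[0.4218 0.161  0.0739] z [-0.0042  0.0016 -1.    ] fix deg [-0.0944 -0.2389] jaw 5.023931625192841 F [-0.5089  0.218   0.1963] op 49.81662426189751 26.2
```

Close, then lift well clear this time.

Emit:
servo_tool:
  commands:
    - {"delta_rot":[0,-0.2,0],"xyz":[0,0,0],"hand":3.5}
    - {"delta_rot":[0,0,0],"xyz":[0,0,0],"hand":2.4}
    - {"delta_rot":[0,0,0],"xyz":[0,0,0],"hand":1.5}
    - {"delta_rot":[0,0,0],"xyz":[0,0,0],"hand":1.5}
    - {"delta_rot":[0,0,0],"xyz":[0,0,0],"hand":1.5}
    - {"delta_rot":[0,0,0],"xyz":[0,0,0],"hand":1.5}
    - {"delta_rot":[0,0,0],"xyz":[0,0,0],"hand":1.5}
  squeeze: 45

```text
time: 26.9
eef_pos: [0.4221, 0.161, 0.0744]
eef_rot: [-2.121, -2.316, -0.003]
force: [-0.0, -0.2, -0.3]
opening: 0.212
```

```bash
python3 st.py
```

```text
[0.4221 0.161  0.0744] z [ 0.0006  0.0017 -1.    ] fix deg [-0.1001  0.0365] jaw 5.030733452801855 F [-0.0494 -0.2353 -0.2668] op 19.897077812186808 26.9
```

Emit:
servo_tool:
  commands:
    - {"delta_rot":[0,0,0],"xyz":[0,0,3],"hand":1.5}
    - {"delta_rot":[0,0,0],"xyz":[0,0,4],"hand":1.5}
    - {"delta_rot":[0,0,0],"xyz":[0,0,4],"hand":1.5}
    - {"delta_rot":[0,0,0],"xyz":[0,0,4],"hand":1.5}
    - {"delta_rot":[0,0,0],"xyz":[0,0,4],"hand":1.5}
    - {"delta_rot":[0,0,0],"xyz":[0,0,4],"hand":1.5}
    - {"delta_rot":[0,0,0],"xyz":[0,0,0],"hand":1.5}
    - {"delta_rot":[0,0,0],"xyz":[0,0,0],"hand":1.5}

```text
time: 27.7
eef_pos: [0.4161, 0.1603, 0.3096]
eef_rot: [-2.118, -2.312, 0.007]
force: [-0.1, 0.4, -2.0]
opening: 0.208
```

```bash
python3 st.py
```

```text
[0.4161 0.1603 0.3096] z [-0.0078  0.0009 -1.    ] fix deg [-0.0504 -0.4446] jaw 5.0204331489147185 F [-0.0738  0.4283 -2.0083] op 19.56810376188177 27.7
```

Emit:
servo_tool:
  commands:
    - {"delta_rot":[0,-0.4,0],"xyz":[1.3,-2.5,0],"hand":1.5}
    - {"delta_rot":[0,0,0],"xyz":[1.3,-2.5,0],"hand":1.5}
    - {"delta_rot":[0,0,0],"xyz":[1.3,-2.5,0],"hand":1.5}
    - {"delta_rot":[0,0,0],"xyz":[1.3,-2.5,0],"hand":1.5}
    - {"delta_rot":[0,0,0],"xyz":[1.3,-2.5,0],"hand":1.5}
    - {"delta_rot":[0,0,0],"xyz":[1.3,-2.5,0],"hand":1.5}
    - {"delta_rot":[0,0,0],"xyz":[1.3,-2.5,0],"hand":1.5}
    - {"delta_rot":[0,0,0],"xyz":[0,0,0],"hand":1.5}
    - {"delta_rot":[0,0,0],"xyz":[0,0,0],"hand":1.5}

```text
time: 28.6
eef_pos: [0.502, -0.0201, 0.29]
eef_rot: [-2.101, -2.299, 0.023]
force: [-0.6, 0.1, -1.7]
opening: 0.208
```

```bash
python3 st.py
```

```text
[ 0.502  -0.0201  0.29  ] z [-0.0301  0.0072 -0.9995] fix deg [-0.4112 -1.7221] jaw 5.144487836855906 F [-0.568   0.0857 -1.6717] op 19.580073852614237 28.6
```

Emit:
servo_tool:
  commands:
    - {"delta_rot":[-0.4,-1.7,-0.6],"xyz":[1.0,-0.5,0],"hand":1.5}
    - {"delta_rot":[0,0,0],"xyz":[0,0,0],"hand":1.5}
    - {"delta_rot":[0,0,0],"xyz":[0,0,0],"hand":1.5}

```text
time: 28.9
eef_pos: [0.5098, -0.0225, 0.2865]
eef_rot: [-2.125, -2.305, 0.003]
force: [-0.2, 0.7, -2.2]
opening: 0.209
```

```bash
python3 st.py
```

```text
[ 0.5098 -0.0225  0.2865] z [-0.0062  0.0028 -1.    ] fix deg [-0.1581 -0.3547] jaw 4.660297780590894 F [-0.2336  0.7409 -2.2053] op 19.64497050579255 28.9
```

Emit:
servo_tool:
  commands:
    - {"delta_rot":[-0.1,-0.3,0],"xyz":[0.15,-0.28,-1.0],"hand":1.5}
    - {"delta_rot":[0,0.2,0],"xyz":[0,0,-1.5],"hand":1.5}
    - {"delta_rot":[0,0,0],"xyz":[0,0,-0.5],"hand":1.5}
    - {"delta_rot":[0,0,0],"xyz":[0,0,0],"hand":1.5}
    - {"delta_rot":[0,0,0],"xyz":[0,0,0],"hand":1.5}

```text
time: 29.4
eef_pos: [0.5096, -0.0235, 0.2523]
eef_rot: [-2.121, -2.307, 0.006]
force: [-0.1, 0.3, -1.9]
opening: 0.208
```

```bash
python3 st.py; python3 - <<'E'
from h import *
np.set_printoptions(precision=1,suppress=True)
s=snapshot('scene');u,v=236,183
im=cv2.resize(s[v-50:v+40,u-65:u+55],None,fx=6.6,fy=6.6,interpolation=cv2.INTER_CUBIC)
cv2.imwrite('pics/s9.png',im)
o=arm.get_obs();O=o['eef_pos']-[0,0,.0744]
a=np.radians(4.8);x=np.array([np.cos(a),np.sin(a),0]);y=np.array([-np.sin(a),np.cos(a),0]);h=.0215
P=[O+sx*h*x+sy*h*y+[0,0,.057] for sx,sy in[(1,1),(1,-1),(-1,-1)]]+[O-.034*y+[0,0,.046]]
C=np.array([.6097,-.018,0]);b=np.radians(184.3);U=np.array([np.cos(b),np.sin(b),0]);w=np.array([-U[1],U[0],0])
P+=[C+.133*U+s_*.027*w+[0,0,.166] for s_ in(1,-1)]+[C+.062*U+s_*.027*w+[0,0,.152] for s_ in(1,-1)]
print((proj('scene',P)-[u-65,v-50])*6.6+2.8)
E
```

```text
[ 0.5096 -0.0235  0.2523] z [-0.008   0.0021 -1.    ] fix deg [-0.119  -0.4573] jaw 4.813873765683675 F [-0.0703  0.2591 -1.9144] op 19.516907671218323 29.4
[[527.5 248.5]
 [449.6 302.3]
 [384.8 240.2]
 [395.1 302. ]
 [362.4 326.4]
 [456.6 262.9]
 [465.1 445.9]
 [559.1 379.9]]
```

View pics/s9.png

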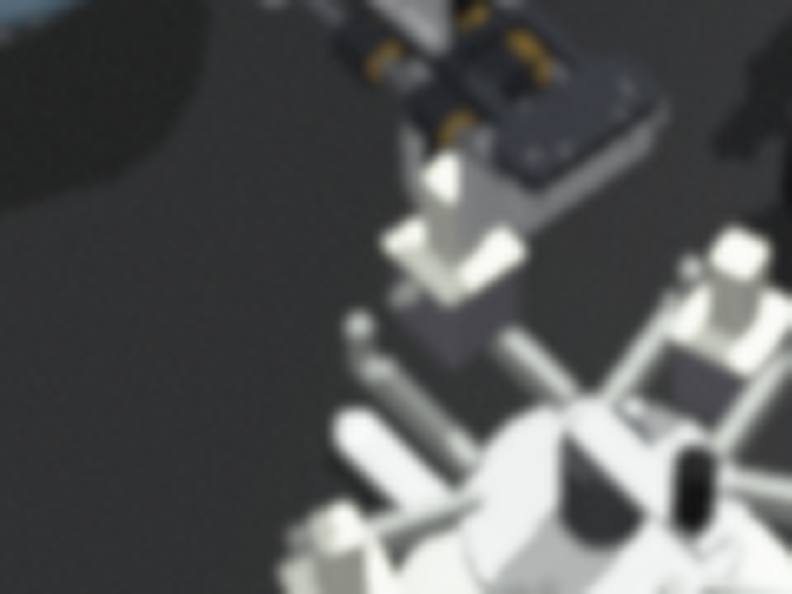

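The carrier corner is seen at (450,302) and the -y tip at (358,322), both within a few pixels of my predictions. The bracket lies straight above the pointer.

Emit:
servo_tool:
  commands:
    - {"delta_rot":[-0.1,-0.4,0],"xyz":[0.1,-0.22,-0.3],"hand":1.5}
    - {"delta_rot":[0,0,0],"xyz":[0,0,0],"hand":1.5}
    - {"delta_rot":[0,0,0],"xyz":[0,0,-0.7],"hand":1.5}
    - {"delta_rot":[0,0,0],"xyz":[0,0,0],"hand":1.5}
    - {"delta_rot":[0,0,0],"xyz":[0,0,0],"hand":1.5}

```text
time: 29.95
eef_pos: [0.5114, -0.0263, 0.2428]
eef_rot: [2.125, 2.311, 0.002]
force: [-0.6, 0.4, -1.3]
opening: 0.212
```

```bash
python3 st.py
```

```text
[ 0.5114 -0.0263  0.2428] z [ 0.0021 -0.0006 -1.    ] fix deg [0.0329 0.1217] jaw 4.795192076357197 F [-0.5621  0.3986 -1.2661] op 19.96272458165206 29.95
```

Emit:
servo_tool:
  commands:
    - {"delta_rot":[0,0.1,-0.2],"xyz":[0,0.08,-1],"hand":1.5}
    - {"delta_rot":[0,0,0],"xyz":[0,0,0],"hand":1.5}
    - {"delta_rot":[0,0.1,0],"xyz":[0,0,-1],"hand":1.5}
    - {"delta_rot":[0,0,0],"xyz":[0,0,0],"hand":1.5}
    - {"delta_rot":[0,0.1,0],"xyz":[0,0,-1],"hand":1.5}
    - {"delta_rot":[0,0,0],"xyz":[0,0,0],"hand":1.5}
    - {"delta_rot":[0,0,0],"xyz":[0,0,0],"hand":1.5}

```text
time: 30.65
eef_pos: [0.5111, -0.0253, 0.2095]
eef_rot: [-2.129, -2.306, 0.005]
force: [-0.1, -0.6, -1.2]
opening: 0.21
```

```bash
python3 st.py
```

```text
[ 0.5111 -0.0253  0.2095] z [-0.0047 -0.0002 -1.    ] fix deg [ 0.0126 -0.2709] jaw 4.582917560847304 F [-0.139  -0.6348 -1.2346] op 19.773560857048725 30.65
```

Emit:
servo_tool:
  commands:
    - {"delta_rot":[0,-0.2,0],"xyz":[0,0,-1],"hand":1.5}
    - {"delta_rot":[0,0,0],"xyz":[0,0,0],"hand":1.5}
    - {"delta_rot":[0,0,0],"xyz":[0,0,-0.7],"hand":1.5}
    - {"delta_rot":[0,0,0],"xyz":[0,0,0],"hand":1.5}
    - {"delta_rot":[0,0,0],"xyz":[0,0,0],"hand":1.5}

```text
time: 31.15
eef_pos: [0.5112, -0.0253, 0.1912]
eef_rot: [-2.131, -2.308, 0.001]
force: [0.1, -0.6, -2.1]
opening: 0.206
```

```bash
python3 st.py
```

```text
[ 0.5112 -0.0253  0.1912] z [-0.0005 -0.0004 -1.    ] fix deg [ 0.0206 -0.028 ] jaw 4.5816033694680485 F [ 0.1456 -0.5656 -2.1126] op 19.359117584465086 31.15
```

Emit:
servo_tool:
  commands:
    - {"delta_rot":[0,0,0],"xyz":[-0.4,-0.03,-0.15],"hand":1.5}
    - {"delta_rot":[0,0,0],"xyz":[-0.4,-0.03,0],"hand":1.5}
    - {"delta_rot":[0,0,0],"xyz":[-0.4,-0.03,0],"hand":1.5}
    - {"delta_rot":[0,0,0],"xyz":[-0.3,-0.02,0],"hand":1.5}
    - {"delta_rot":[0,0,0],"xyz":[0,0,0],"hand":1.5}
    - {"delta_rot":[0,0,0],"xyz":[0,0,0],"hand":1.5}

```text
time: 31.75
eef_pos: [0.495, -0.0266, 0.1903]
eef_rot: [2.13, 2.307, 0.0]
force: [-0.1, 0.1, -2.2]
opening: 0.209
```

```bash
python3 st.py
```

```text
[ 0.495  -0.0266  0.1903] z [ 0.0009 -0.0008 -1.    ] fix deg [0.0443 0.0492] jaw 4.575229300851997 F [-0.1346  0.1    -2.208 ] op 19.659185765382 31.75
```

Emit:
servo_tool:
  commands:
    - {"delta_rot":[0,0,0],"xyz":[-0.2,-0.01,-0.08],"hand":1.5}
    - {"delta_rot":[0,0,0],"xyz":[-0.2,-0.02,0],"hand":1.5}
    - {"delta_rot":[0,0,0],"xyz":[-0.2,-0.02,0],"hand":1.5}
    - {"delta_rot":[0,0,0],"xyz":[0,0,0],"hand":1.5}
    - {"delta_rot":[0,0,0],"xyz":[0,0,0],"hand":1.5}

```text
time: 32.25
eef_pos: [0.4886, -0.0272, 0.1895]
eef_rot: [2.13, 2.307, 0.0]
force: [0.7, 0.3, -1.1]
opening: 0.212
```

```bash
python3 st.py
```

```text
[ 0.4886 -0.0272  0.1895] z [ 0.0011 -0.0008 -1.    ] fix deg [0.0479 0.0617] jaw 4.579663865940693 F [ 0.7167  0.3066 -1.0657] op 19.907904870854125 32.25
```

Emit:
servo_tool:
  commands:
    - {"delta_rot":[0,0,0],"xyz":[-0.1,-0.01,0],"hand":1.5}
    - {"delta_rot":[0,0,0],"xyz":[-0.1,-0.01,0],"hand":1.5}
    - {"delta_rot":[0,0,0],"xyz":[0,0,0],"hand":1.5}

```text
time: 32.55
eef_pos: [0.4866, -0.0274, 0.1895]
eef_rot: [2.13, 2.307, 0.0]
force: [1.0, -0.0, -1.9]
opening: 0.207
```

Emit:
servo_tool:
  commands:
    - {"delta_rot":[0,0,0],"xyz":[-0.1,-0.01,0],"hand":1.5}
    - {"delta_rot":[0,0,0],"xyz":[0,0,0],"hand":1.5}

```text
time: 32.75
eef_pos: [0.4855, -0.0275, 0.1895]
eef_rot: [2.13, 2.307, 0.0]
force: [0.4, 0.8, -2.0]
opening: 0.209
```

Emit:
servo_tool:
  commands:
    - {"delta_rot":[0,0,0],"xyz":[-0.1,-0.01,0],"hand":1.5}
    - {"delta_rot":[0,0,0],"xyz":[0,0,0],"hand":1.5}

```text
time: 32.95
eef_pos: [0.4844, -0.0276, 0.1896]
eef_rot: [2.13, 2.307, 0.0]
force: [-0.9, 0.7, -2.0]
opening: 0.21
```

Emit:
servo_tool:
  commands:
    - {"delta_rot":[0,0,0],"xyz":[-0.1,-0.01,0],"hand":1.5}
    - {"delta_rot":[0,0,0],"xyz":[0,0,0],"hand":1.5}

```text
time: 33.15
eef_pos: [0.4835, -0.0277, 0.1896]
eef_rot: [2.13, 2.307, 0.001]
force: [0.6, 0.3, -2.4]
opening: 0.214
```

Emit:
servo_tool:
  commands:
    - {"delta_rot":[0,0,0],"xyz":[-0.1,-0.01,0],"hand":1.5}
    - {"delta_rot":[0,0,0],"xyz":[0,0,0],"hand":1.5}

```text
time: 33.35
eef_pos: [0.4834, -0.0277, 0.1897]
eef_rot: [2.129, 2.305, 0.004]
force: [1.3, 0.1, -3.1]
opening: 0.209
```

Emit:
servo_tool:
  commands:
    - {"delta_rot":[0,0,0],"xyz":[-0.1,-0.01,0],"hand":1.5}
    - {"delta_rot":[0,0,0],"xyz":[0,0,0],"hand":1.5}

```text
time: 33.55
eef_pos: [0.4832, -0.0278, 0.1899]
eef_rot: [2.128, 2.303, 0.008]
force: [2.2, 0.5, -3.7]
opening: 0.213
```

Emit:
servo_tool:
  commands:
    - {"delta_rot":[0,0.4,0],"xyz":[0.17,0.01,0],"hand":1.5}
    - {"delta_rot":[0,0,0],"xyz":[0,0,0],"hand":1.5}
    - {"delta_rot":[0,0,0],"xyz":[0,0,0],"hand":1.5}

```text
time: 33.85
eef_pos: [0.4837, -0.0278, 0.1897]
eef_rot: [-2.129, -2.306, 0.006]
force: [0.0, 0.9, -1.1]
opening: 0.214
```

```bash
python3 st.py
```

```text
[ 0.4837 -0.0278  0.1897] z [-0.0044 -0.0007 -1.    ] fix deg [ 0.0403 -0.2525] jaw 4.565074987421892 F [ 0.0255  0.887  -1.1307] op 20.099251255130298 33.85
```

Emit:
servo_tool:
  commands:
    - {"delta_rot":[0,-0.2,0],"xyz":[0.12,0.01,0],"hand":1.5}
    - {"delta_rot":[0,0,0],"xyz":[0,0,0],"hand":1.5}
    - {"delta_rot":[0,0,0],"xyz":[0,0,0],"hand":1.5}

```text
time: 34.15
eef_pos: [0.4845, -0.0277, 0.1896]
eef_rot: [-2.13, -2.308, 0.003]
force: [0.7, 0.7, -1.6]
opening: 0.207
```

```bash
python3 st.py
```

```text
[ 0.4845 -0.0277  0.1896] z [-0.0023 -0.0008 -1.    ] fix deg [ 0.046  -0.1341] jaw 4.578453446559716 F [ 0.6575  0.7445 -1.5935] op 19.440653061480926 34.15
```

Another half millimetre inward, then lower in small steps.

Emit:
servo_tool:
  commands:
    - {"delta_rot":[0,-0.1,0],"xyz":[0.05,0,-0.3],"hand":1.5}
    - {"delta_rot":[0,0,0],"xyz":[0,0,0],"hand":1.5}
    - {"delta_rot":[0,0,0],"xyz":[0,0,-0.2],"hand":1.5}
    - {"delta_rot":[0,0,0],"xyz":[0,0,0],"hand":1.5}

```text
time: 34.55
eef_pos: [0.4848, -0.0277, 0.184]
eef_rot: [-2.131, -2.308, 0.002]
force: [0.2, 0.8, -1.3]
opening: 0.211
```

```bash
python3 st.py
```

```text
[ 0.4848 -0.0277  0.184 ] z [-0.0011 -0.0007 -1.    ] fix deg [ 0.0419 -0.0641] jaw 4.582676048165404 F [ 0.1592  0.7951 -1.2761] op 19.83406916099487 34.55
```

Emit:
servo_tool:
  commands:
    - {"delta_rot":[0,0,0],"xyz":[0.01,0,-0.2],"hand":1.5}
    - {"delta_rot":[0,0,0],"xyz":[0,0,0],"hand":1.5}
    - {"delta_rot":[0,0,0],"xyz":[0,0,-0.15],"hand":1.5}
    - {"delta_rot":[0,0,0],"xyz":[0,0,0],"hand":1.5}

```text
time: 34.95
eef_pos: [0.4848, -0.0277, 0.1801]
eef_rot: [-2.13, -2.308, 0.002]
force: [0.7, -0.8, -1.0]
opening: 0.212
```

```bash
python3 st.py
```

```text
[ 0.4848 -0.0277  0.1801] z [-0.0013 -0.0007 -1.    ] fix deg [ 0.0406 -0.0732] jaw 4.584612522804691 F [ 0.7108 -0.8007 -1.0143] op 19.884417566197282 34.95
```

In the notch: the pins are about 4 mm below land-contact height with no vertical force. I keep lowering.

Emit:
servo_tool:
  commands:
    - {"delta_rot":[0,0,0],"xyz":[0,0,-0.2],"hand":1.5}
    - {"delta_rot":[0,0,0],"xyz":[0,0,0],"hand":1.5}
    - {"delta_rot":[0,0,0],"xyz":[0,0,-0.15],"hand":1.5}
    - {"delta_rot":[0,0,0],"xyz":[0,0,0],"hand":1.5}

```text
time: 35.35
eef_pos: [0.4849, -0.0276, 0.1763]
eef_rot: [-2.131, -2.308, 0.002]
force: [-0.2, 0.1, -1.3]
opening: 0.21
```

Emit:
servo_tool:
  commands:
    - {"delta_rot":[0,0,0],"xyz":[0,0,-0.12],"hand":1.5}
    - {"delta_rot":[0,0,0],"xyz":[0,0,0],"hand":1.5}

```text
time: 35.55
eef_pos: [0.4849, -0.0277, 0.175]
eef_rot: [-2.131, -2.308, 0.002]
force: [0.2, 1.1, -1.6]
opening: 0.208
```

```bash
python3 st.py
```

```text
[ 0.4849 -0.0277  0.175 ] z [-0.0011 -0.0007 -1.    ] fix deg [ 0.0411 -0.0649] jaw 4.580636299059489 F [ 0.2155  1.0773 -1.5743] op 19.578167892326157 35.55
```

Emit:
servo_tool:
  commands:
    - {"delta_rot":[0,0,0],"xyz":[0,0,-0.08],"hand":1.5}
    - {"delta_rot":[0,0,0],"xyz":[0,0,0],"hand":1.5}

```text
time: 35.75
eef_pos: [0.485, -0.0277, 0.1744]
eef_rot: [-2.131, -2.308, 0.002]
force: [0.7, 0.5, -1.2]
opening: 0.21
```

Emit:
servo_tool:
  commands:
    - {"delta_rot":[0,0,0],"xyz":[0,0,-0.08],"hand":1.5}
    - {"delta_rot":[0,0,0],"xyz":[0,0,0],"hand":1.5}

```text
time: 35.95
eef_pos: [0.4852, -0.0278, 0.1743]
eef_rot: [2.131, 2.308, -0.002]
force: [-0.7, 0.4, -0.1]
opening: 0.21
```

Emit:
servo_tool:
  commands:
    - {"delta_rot":[0,0,0],"xyz":[0,0,0],"hand":2.1}
    - {"delta_rot":[0,0,0],"xyz":[0,0,0],"hand":2.4}
    - {"delta_rot":[0,0,0],"xyz":[0,0,0],"hand":3}
    - {"delta_rot":[0,0,0],"xyz":[0,0,0],"hand":4}
    - {"delta_rot":[0,0,0],"xyz":[0,0,0],"hand":4.4}
    - {"delta_rot":[0,0,0],"xyz":[0,0,0],"hand":4.4}
  squeeze: 5

```text
time: 36.55
eef_pos: [0.4859, -0.028, 0.1748]
eef_rot: [2.129, 2.307, -0.0]
force: [0.1, -0.1, 0.3]
opening: 0.464
```

```bash
python3 st.py
```

```text
[ 0.4859 -0.028   0.1748] z [ 0.0015 -0.0016 -1.    ] fix deg [0.0896 0.0857] jaw 4.582492190015067 F [ 0.132  -0.1414  0.3377] op 43.57381113226066 36.55
```

Now lift straight up and swing away high, to the left.

Emit:
servo_tool:
  commands:
    - {"delta_rot":[0,0,0],"xyz":[0,0,1.5],"hand":4.4}
    - {"delta_rot":[0,0,0],"xyz":[0,0,2.5],"hand":4.4}
    - {"delta_rot":[0,0,0],"xyz":[0,0,4],"hand":4.4}
    - {"delta_rot":[0,0,0],"xyz":[0,0,4],"hand":4.4}
    - {"delta_rot":[0,0,0],"xyz":[0,0,3],"hand":4.4}
    - {"delta_rot":[0,0,0],"xyz":[-0.5,3.5,0],"hand":4.4}
    - {"delta_rot":[0,0,0],"xyz":[-0.5,3.5,0],"hand":4.4}
    - {"delta_rot":[0,0,0],"xyz":[-0.5,3.5,0],"hand":4.4}
    - {"delta_rot":[0,0,0],"xyz":[-0.5,3.5,0],"hand":4.4}
    - {"delta_rot":[0,0,0],"xyz":[-0.5,3.5,0],"hand":4.4}
    - {"delta_rot":[0,0,0],"xyz":[-0.5,3.5,0],"hand":4.4}
    - {"delta_rot":[0,0,0],"xyz":[-0.5,3.5,0],"hand":4.4}
    - {"delta_rot":[0,0,0],"xyz":[-0.5,3.5,0],"hand":4.4}
    - {"delta_rot":[0,0,0],"xyz":[0,0,0],"hand":4.4}
    - {"delta_rot":[0,0,0],"xyz":[0,0,0],"hand":4.4}
    - {"delta_rot":[0,0,0],"xyz":[0,0,0],"hand":4.4}

```text
time: 38.15
eef_pos: [0.4409, 0.2621, 0.331]
eef_rot: [2.133, 2.303, 0.003]
force: [-0.5, 0.7, 0.1]
opening: 0.466
```

```bash
python3 - <<'E'
from h import *
b=snapshot('top');s=snapshot('scene')
A=cv2.resize(b[112:242,195:305],None,fx=3.6,fy=3.6,interpolation=cv2.INTER_CUBIC)
B=cv2.resize(s[145:262,205:312],None,fx=4,fy=4,interpolation=cv2.INTER_CUBIC)
B=np.vstack([B,np.zeros((468,B.shape[1],3),np.uint8)])[:468]
im=np.hstack([A,B])[:, :800];print(A.shape,B.shape);cv2.imwrite('pics/f.png',im)
E
```

```text
(468, 396, 3) (468, 428, 3)
```

View pics/f.png

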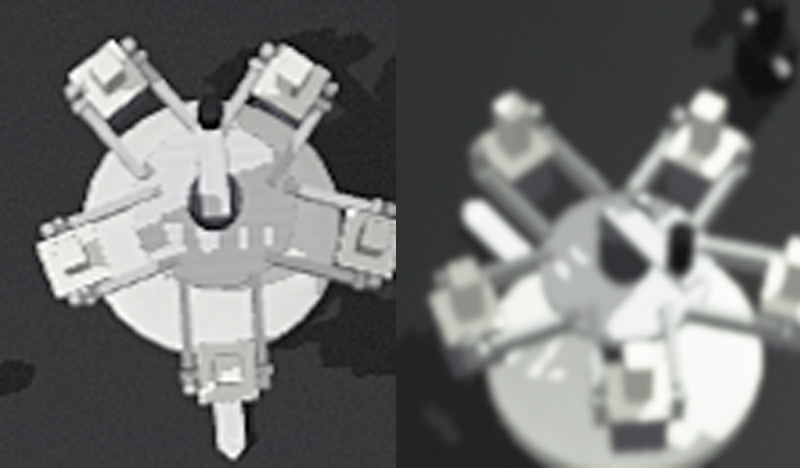

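The carrier (stem at (230,370) in the left view) hangs upright between both bars, over the pointer (tip at (233,458)). It is level with the built-in carriers, and the arm is clear.

```bash
python3 - <<'E'
from h import *
p=lambda x,y:(195+(x+.5)/3.6-.5,112+(y+.5)/3.6-.5)
C=np.array([.6097,-.018]);s=at_z('top',p(229,368),.206)[:2]-C;print(np.hypot(*s),np.degrees(np.arctan2(s[1],s[0]))%360)
print(job.hand_in())
E
```

```text
0.12323907559146376 185.00106549859177
the job is handed in; nothing more can be done
None
```

The carrier hangs by its pins in the empty bracket's notches, over the pointer, with the gripper released and clear. The job was handed in at about 38 s of the 72 s allowed.

**What went wrong:** on the first try I carried the carrier too low. Its box pushed a bracket tip and turned the carousel about 20°, and the carrier slid about 7 mm in the grip. I set it back on the bench upright, turned the carousel back to the pointer by the knob, and took the carrier again. If the judge counts that first carry, it was a disturbance.

**How it was hung:** the pins met the tips at about 2 N, 127 mm from the axis. I backed off about 1.5 mm and lowered until the fingers stopped sinking and the weight came off them. Pin height then was 146 mm, the seated height.

**Last checks:**
- **Position:** the final pictures show the carrier upright and level with the built-in ones, over the pointer. The bracket measures about 185.0° against about 185.3° for the pointer. After the re-turn, single measurements had ranged from 183° to 185.7°, so the true error is about 1°.
- **Bystanders:** my paths kept clear of the bottles, the beaker and the black look-alikes. I did not check them separately at the end.

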